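# Sort two drip grates onto their sloped draining stands

### The arm

A 7-joint arm with a two-finger parallel gripper is mounted at the origin on the work surface. World frame = base frame: x ahead of the robot, y to its left, z up, the work surface at z = 0. Lengths are in m, angles in rad, forces in N, time in s.
With the tool pointing down it reaches from about 0.425 to 1.025 m from the base axis. Payload 3.6 kg.
Tool frame: the origin (TCP) lies at the very end of the fingers, on their centre line; the grasp point (between the pads) lies grip_depth behind it (grip_depth is the distance from the TCP to the grasp point, in m); z points along the fingers, y is the direction in which the jaws open and shut (so a half turn about z gives the same grasp; the last joint's range is limited). The gripper opens to 85 mm and grips with 20 to 120 N. Pads are 22 mm wide; open, the fingers measure 114 mm over their backs; the gripper's body (76 mm by 85 mm) begins 54 mm behind the grasp point. The pads swing forward as they close: fully open they stand 13 mm farther back than shut.
Start: joints at [1.034, 0.591, 0.048, 1.609, -0.033, 0.943, -0.034], TCP at [0.311, -0.655, 0.192] pointing down, gripper open.
Joint ranges: [-2.69, 2.69], [-0.47, 2.24], [-1.27, 1.36], [0.19, 2.51], [-1.53, 4.68], [0.08, 2.07], [-3.09, 3.09]. Speed limits (rad/s): [2.57, 2.57, 3.14, 3.14, 3.14, 3.14, 3.14].

### API

Orientations are given as a unit quaternion [w, x, y, z].
In Python, from cell import * gives the robot as it stands. The module is installed in compiled form; this text tells all that it offers.
- The arm moves only by the shell command python3 -m inch 'ROWS'. ROWS is JSON, a list of rows, each a list of 7 numbers: the shift along the tool's x, y, z in cm, then the turn, a rotation vector about the tool's x, y, z in degrees, then the opening, from -1 (shut) to 1 (fully open). A call has 1 to 10 rows; each row shifts and turns the commanded pose from where the row before left it, along the tool's axes as they then stand; what a row does not reach is not made up. A row lasts 1/10 s, in which the tool goes at most 50 mm and 8.59 degrees, less where a joint would pass 70% of its speed; a pose out of reach is approached as far as the arm can. A call is refused whole if a number of a shift passes 5 or a number of a turn 8.59, either way. A call with a gripper value outside its range is refused whole. The fingers move at their own pace and stop on an object; the grip force is fixed at half the most. Time passes only in rows, so rows that do not move let the fingers close. It gives the time, the measured TCP pose, the force and the opening at its end, in the units of the state.
- state(): the state, without advancing time (a new reading comes with each control period).
- camera(name): name is "side" or "top"; returns the picture (400x640x3 uint8, red, green, blue); there is no depth.
- camera_params(name): a dict with "fov_y" (degrees; the focal length in pixels is half the picture's height over the tangent of half this angle, whatever the lens; pixels are square), "cx", "cy" (the principal point, pixels), "R" (3x3) and "t" (3): a world point X has camera coordinates R X + t. Camera axes: x right, y down, z forward; pixel columns grow to the right and rows downward; lengths in m; the calibration is good to about 2 mm. A picture is of the moment at which its call begins. camera_params takes no time and is no camera call.
- finish_job(): hands the job in, once; it reports no verdict.
Trained networks look in the newest picture that a camera, given by its name, has taken for a name from the list of things; names that differ only in an ending like _2 or _b are one class to them, and where a whole thing is asked for, a point or a joint stands for the part that bears it (a point fixed in the world has none). Each returns a list of dicts, best first, with "score" (0 to 1); they miss things now and then, are a little off and sometimes report something else, mostly with a low value. They report only what shows in the picture. A call takes as long as a camera call. They do not tell look-alikes from the thing itself.
- spot_in(camera, target): "point" ([column, row] in pixels, amid what is visible of it).
- regions_of(camera, target): "region" (400x640 bool, what is visible of it) and "point" ([column, row] in pixels, amid what is visible of it).
The state is a dict: "time_s": time; "qpos": joint angles; "dq": joint speeds; "effort": joint torques, N m; "position": TCP position; "tcp_rot": TCP orientation; "ft_force": force on the tool from outside, world axes, zero at the start; "torque": the same for the moment, N m; "opening": opening from 0.0 (shut) to 1.0 (fully open).
Only numpy, scipy, OpenCV 4.12 (cv2) and the standard library are available. Lean on these libraries where they do the work, as an engineer would, in place of code of your own. Each camera call takes 0.05 s, during which the arm holds its last target.

### The job

The small drip grate was left on the large draining stand by mistake: move it to the small stand, then put the large grate, which lies on the counter, on the large stand. Each grate must end lying handle up and flat on the slope, between the side walls, with a long edge resting square against the bottom lip. Set the grates down rather than dropping them, and leave the other things on the counter where they are.

Things in the scene. Friction and masses are not known exactly. Their poses are not given: they have to be found in the camera images.
- large_grate: Large white plastic drip grate: slotted plate 110 mm (x) by 180 mm (y), 8 mm thick, about 0.2 kg, one arched handle on top at the centre. Origin: centre of the underside; z out of the top face. A half turn about z makes no difference. Starts lying on the counter, handle up, beside or between the stands, turned up to 1.3 rad
- large_handle (a point): Middle of the large grate's handle: a crossbar 60 mm long (the grate's x), 12 mm thick (y), 28 to 46 mm above the grate's underside; this point is 36 mm above it, over its centre. Two legs 8 mm wide carry the bar's ends; it is open below between them (44 mm). To be pinched across y
- small_grate: Small white plastic drip grate, like the large one but 90 mm (x) by 130 mm (y), 8 mm thick, about 0.13 kg. Origin: centre of the underside; z out of the top face. Starts on the large stand's slope, handle up, a long edge on the lip, its x up the slope, up to 22 mm off the tray's middle
- small_handle (a point): Middle of the small grate's handle, the same handle as on the large grate: crossbar 60 mm (x) by 12 mm (y), 28 to 46 mm above the underside; this point is 36 mm above it, over its centre
- large_rest: Sloped tray of the large steel draining stand (fixed), 30 degrees. Origin: inner corner (middle) of slope and lip, 35 mm above the counter; x up the slope, y along the lip, z out of the slope. 125 mm long, 192 mm wide between side walls; lip and walls stand 14 mm high, 8 mm thick. Slippery (friction 0.2): grates slide down to the lip. Lip faces the robot. Seated large grate: origin at x 55 mm
- small_rest: Sloped tray of the small draining stand: same slope, lip, origin, axes and slipperiness as the large one, but 142 mm wide between its side walls and 110 mm long. Empty at the start. Seated small grate: origin at x 45 mm, y 0, z 0. Top edges of the stands are about 110 mm above the counter
- tumbler: Bystander: clear plastic tumbler, 72 mm across, 75 mm high, standing on the robot's side of the stands; origin under its centre
- cup_stack: Bystander: stack of white plastic cups upside down, 74 mm across, 80 mm high, on the robot's side of the stands; origin under its centre
- spoon: Bystander: steel spoon 150 mm long lying on the counter on the robot's side; origin about the middle of its length
- syrup: Bystander: amber bottle, 64 mm across, 190 mm high, standing beyond the stands; origin under its centre
- sugar_jar: Bystander: glass jar, 76 mm across, 110 mm high, standing beyond the stands; origin under its centre
- mug: Bystander: white mug, 76 mm across, 90 mm high, standing at one end of the row of stands; origin under its centre
- tea_can: Bystander: metal can, 74 mm across, 120 mm high, standing at the other end of the row of stands; origin under its centre
Mind the look-alikes: they are no part of the job. Leave any purple or red look-alike of the small_grate alone.

How it is judged:
By the outcome, as a careful person would: the job done as asked, in the order asked, and still so for the second after the job is handed in, with the robot touching nothing.
It also fails if it takes over 70 s, if anything falls off the work surface, if the arm or the gripper's body presses on something with over 40 N, if the wrist force passes 120 N, or if a joint passes its speed limit or range.

## Working session

There is one attempt and no reset: what is moved stays moved. The work goes in short steps, Python scripts to look and compute and a shell command to move; the robot and the scene stay as the last step left them, time stands still between calls to the robot, and variables do not carry over. Pictures are saved under pics/ and viewed, and the job is handed in when it is done.

```bash
mkdir -p pics; ls; cat > h.py <<'E'
from cell import *
import numpy as np, cv2
from scipy.spatial.transform import Rotation as Ro
def snap(n,f):
    im=camera(n); cv2.imwrite('pics/'+f,im[:,:,::-1].copy()); return im
def P(n):
    p=camera_params(n); f=200/np.tan(np.radians(p['fov_y'])/2)
    return f,p['cx'],p['cy'],np.array(p['R']),np.array(p['t'])
def proj(n,X):
    f,cx,cy,R,t=P(n); c=np.atleast_2d(X)@R.T+t
    return np.c_[f*c[:,0]/c[:,2]+cx,f*c[:,1]/c[:,2]+cy]
def ray(n,uv):
    f,cx,cy,R,t=P(n); d=R.T@np.array([(uv[0]-cx)/f,(uv[1]-cy)/f,1]); return -R.T@t,d
def atz(n,uv,z):
    o,d=ray(n,uv); return o+d*(z-o[2])/d[2]
def rot(q): return Ro.from_quat([q[1],q[2],q[3],q[0]])
E
python3 - <<'E'
from h import *
for n in('side','top'):
    snap(n,n+'0.png'); p=camera_params(n); print(n,p)
s=state(); print({k:np.round(v,3).tolist() for k,v in s.items()})
E
```

```text
pics
side {'fov_y': 57.520199814906206, 'cx': 321.24061589121374, 'cy': 199.91535590735054, 'R': array([[-0.97422004, -0.22522101, -0.0130697 ],
       [-0.16333245,  0.74410528, -0.64778842],
       [ 0.15562079, -0.62895375, -0.76170818]]), 't': array([0.48060961, 0.1507633 , 1.07813168])}
top {'fov_y': 46.1438247182127, 'cx': 316.856595512039, 'cy': 204.50761903180015, 'R': array([[ 0.02291702, -0.99973566,  0.00184782],
       [-0.98369471, -0.02287902, -0.17838518],
       [ 0.1783803 ,  0.00227037, -0.983959  ]]), 't': array([-0.0071632 ,  0.48285341,  1.45353807])}
{'time_s': 0.1, 'qpos': [1.034, 0.592, 0.048, 1.61, -0.033, 0.943, -0.034], 'dq': [0.002, -0.003, 0.0, -0.003, -0.001, 0.001, 0.0], 'effort': [0.004, -54.999, 1.553, -19.882, 0.01, 0.004, -0.0], 'position': [0.31, -0.654, 0.191], 'tcp_rot': [-0.001, 0.976, 0.22, -0.0], 'ft_force': [-0.218, -0.015, -0.081], 'torque': [-0.008, 0.08, 0.007], 'opening': 1.0}
```

View pics/side0.png

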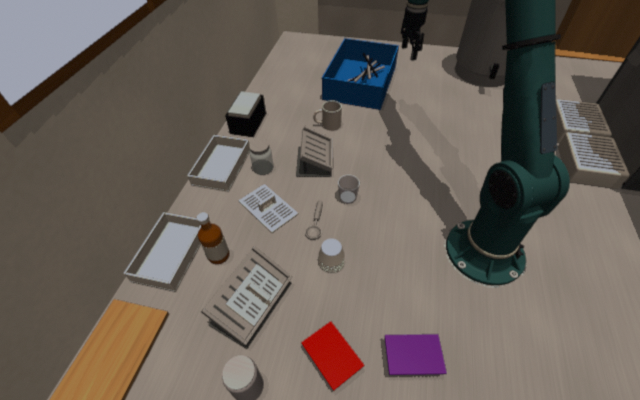

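View pics/top0.png

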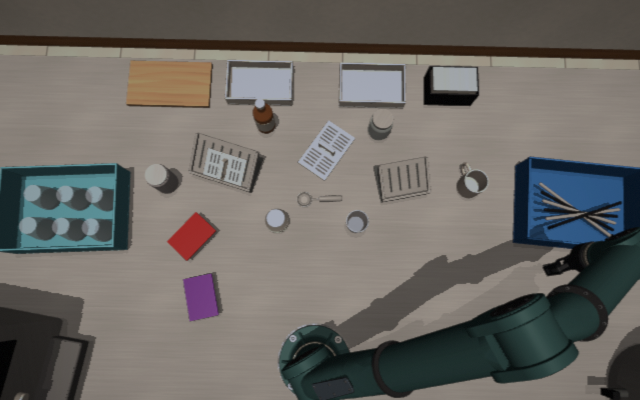

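The white slotted plate on the large stand at top (223,163) is the small grate. The large grate lies on the counter at (327,150), and the empty small stand is at (403,180). The red (193,236) and purple (201,297) look-alikes are to be left alone. I'll enlarge the picture and measure.

```bash
python3 - <<'E'
from h import *
import pickle
D={}
for n in('top','side'):
    im=camera(n)
    for t in('small_grate','large_grate','large_handle','small_handle','large_rest','small_rest','mug','tea_can','tumbler','cup_stack','spoon','syrup','sugar_jar'):
        r=regions_of(n,t); D[n,t]=r
        print(n,t,[(round(float(a['score']),2),np.round(a['point'],1).tolist(),int(a['region'].sum())) for a in r[:3]])
    D[n]=im
pickle.dump(D,open('D.pkl','wb'))
a=D['top'][120:220,130:290]; b=D['top'][110:210,290:450]
o=np.vstack([cv2.resize(a,(480,300),interpolation=cv2.INTER_CUBIC),cv2.resize(b,(480,300),interpolation=cv2.INTER_CUBIC)])
cv2.imwrite('pics/crop1.png',o[:,:,::-1])
a=D['side'][240:350,190:310]; b=D['side'][120:240,235:355]
o=np.hstack([cv2.resize(a,(400,367),interpolation=cv2.INTER_CUBIC),cv2.resize(b,(400,400),interpolation=cv2.INTER_CUBIC)[:367]])
cv2.imwrite('pics/crop2.png',o[:,:,::-1])
E
```

```text
top small_grate [(0.97, [190.1, 233.8], 1182), (0.72, [224.5, 167.1], 1136), (0.69, [201.8, 296.2], 1306)]
top large_grate [(0.93, [325.8, 149.5], 1762), (0.36, [225.7, 169.2], 1140)]
top large_handle [(0.3, [226.9, 167.9], 1092)]
top small_handle [(0.9, [226.8, 167.2], 1049), (0.73, [197.9, 295.5], 1199), (0.58, [192.3, 237.8], 1196)]
top large_rest [(0.75, [222.8, 149.4], 1631)]
top small_rest [(0.62, [401.6, 173.6], 1876)]
top mug [(0.89, [470.6, 182.9], 679)]
top tea_can [(0.56, [156.7, 178.3], 688)]
top tumbler [(0.57, [354.3, 218.3], 396)]
top cup_stack [(0.72, [277.2, 219.8], 417)]
top spoon [(0.82, [309.2, 199.9], 317)]
top syrup [(0.64, [261.5, 118.4], 564)]
top sugar_jar [(0.69, [377.4, 123.7], 576), (0.49, [223.3, 166.2], 1049)]
side small_grate [(0.86, [253.0, 295.4], 1736), (0.84, [331.5, 353.5], 2287), (0.75, [412.8, 356.7], 2308)]
side large_grate [(0.89, [269.1, 210.2], 1462), (0.17, [241.6, 376.8], 1418)]
side large_handle [(0.64, [269.3, 206.4], 1542)]
side small_handle [(0.97, [334.3, 357.7], 2257), (0.91, [414.9, 349.8], 2217), (0.6, [254.3, 294.0], 1835)]
side large_rest [(0.64, [235.7, 291.2], 2790)]
side small_rest [(0.82, [316.5, 147.1], 1025)]
side mug [(0.74, [332.8, 115.5], 597), (0.35, [216.4, 239.1], 1022)]
side tea_can [(0.65, [246.4, 376.2], 1435)]
side tumbler [(0.76, [346.1, 187.4], 499)]
side cup_stack [(0.87, [329.3, 255.1], 755)]
side spoon [(0.87, [315.8, 225.2], 282)]
side syrup [(0.71, [213.6, 240.1], 1000), (0.52, [235.9, 289.3], 2564)]
side sugar_jar [(0.56, [261.8, 158.1], 740)]
```

View pics/crop1.png

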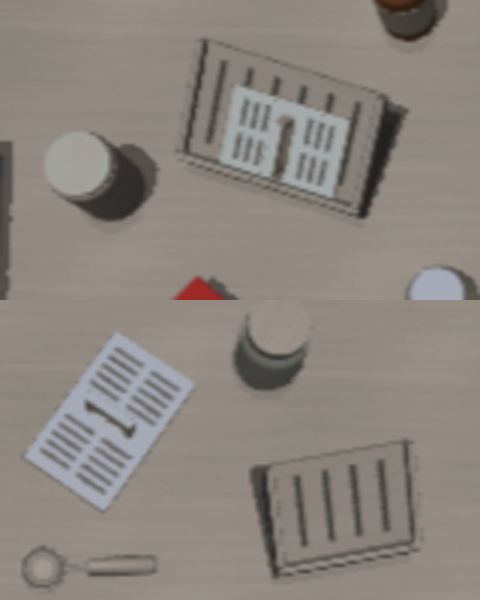

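View pics/crop2.png

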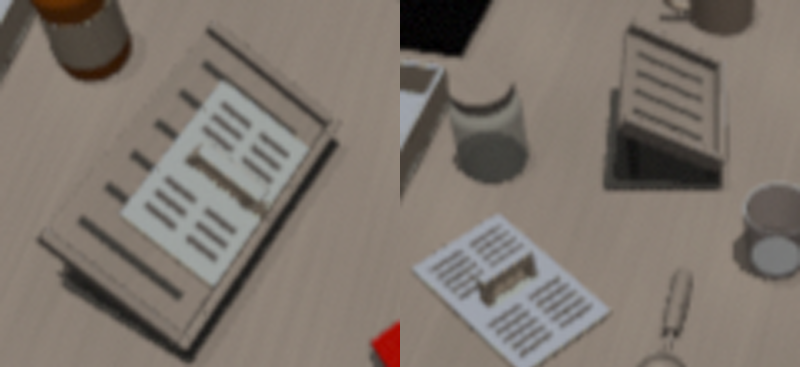

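```bash
cat > fit.py <<'E'
from h import *
from scipy.optimize import least_squares
def T_stand(p):
    R=Ro.from_euler('zy',[p[2],-np.pi/6]).as_matrix(); return R,np.array([p[0],p[1],.035])
def stand_pts(p,pts):
    R,o=T_stand(p); return np.array(pts)@R.T+o
def box(L,w): return [(L,w/2+.008,.014),(L,-w/2-.008,.014),(-.008,w/2+.008,.014),(-.008,-w/2-.008,.014)]
E
cat > f1.py <<'E'
from fit import *
import pickle
D=pickle.load(open('D.pkl','rb'))
t=lambda o,s,l:[(o[0]+a/s,o[1]+b/s) for a,b in l]
# order: back +y(left), back right, front left, front right
obs={'large':(.125,.192,t((130,120),3,[(204,38),(386,95),(178,151),(362,208)]),t((190,240),3.333,[(40,238),(210,25),(190,350),(337,125)]),[.5,.25,0]),
'small':(.110,.142,t((290,110),3,[(267,165),(411,140),(272,270),(421,243)]),t((235,120),3.333,[(622,127),(630,25),(724,158),(720,65)]),[.5,-.25,0])}
obs['small']=obs['small'][:3]+(t((235-120,120),3.333,[(622,127),(630,25),(724,158),(720,65)]),)+obs['small'][4:]
ST={}
for k,(L,w,a,b,p0) in obs.items():
    f=lambda p:np.r_[(proj('top',stand_pts(p,box(L,w)))-a).ravel(),(proj('side',stand_pts(p,box(L,w)))-b).ravel()]
    r=least_squares(f,p0,loss='soft_l1'); ST[k]=r.x; print(k,r.x.round(4)); print(f(r.x).reshape(-1,2).round(1).tolist())
def corners(m):
    q=cv2.boxPoints(cv2.minAreaRect(np.argwhere(m)[:,::-1].astype(np.float32))); return q
for n in('top','side'):
  for g,i in(('small_grate',(1 if n=='top' else 0)),('large_grate',0)):
    m=D[n,g][i]['region']; print(n,g,corners(m).round(1).tolist())
pickle.dump(ST,open('ST.pkl','wb'))
def draw(n,ims,name,off,sz,s):
    im=cv2.resize(D[n][off[1]:off[1]+sz[1],off[0]:off[0]+sz[0]],None,fx=s,fy=s,interpolation=cv2.INTER_CUBIC)
    for k,(L,w,*_) in obs.items():
        for q in ([(L,w/2+.008,.014),(L,-w/2-.008,.014),(-.008,-w/2-.008,.014),(-.008,w/2+.008,.014)],[(L,w/2,0),(L,-w/2,0),(0,-w/2,0),(0,w/2,0)]):
            u=(proj(n,stand_pts(ST[k],q))-off+.5)*s
            cv2.polylines(im,[np.int32(u.round())],True,(255,0,0) if q[0][2]>0 else (0,255,0),1)
    return im
a=draw('top',D,0,np.array((185,125)),(80,75),5); b=draw('top',D,0,np.array((370,145)),(80,75),5)
c=draw('side',D,0,np.array((195,240)),(110,110),3.6); d=draw('side',D,0,np.array((270,110)),(80,75),5)
cv2.imwrite('pics/ov_top.png',np.hstack([a,b])[:,:,::-1]); 
c=cv2.resize(c,(400,396));d=cv2.copyMakeBorder(d,0,21,0,0,cv2.BORDER_CONSTANT)
cv2.imwrite('pics/ov_side.png',np.hstack([c,d])[:,:,::-1])
E
python3 f1.py
```

```text
large [ 0.5645  0.3228 -0.2604]
[[-4.3, 0.4], [0.1, -0.2], [-3.6, 2.4], [-1.6, 0.8], [0.2, -3.2], [-0.4, -0.7], [-0.2, -1.9], [-0.7, 0.0]]
small [ 0.5312 -0.2785  0.2077]
[[-2.9, 0.2], [-0.5, -0.5], [0.7, 0.2], [0.2, 0.6], [-0.8, -0.4], [0.1, -3.4], [-0.7, 2.1], [1.7, -3.3]]
top small_grate [[198.60000610351562, 174.1999969482422], [207.6999969482422, 146.89999389648438], [248.8000030517578, 160.60000610351562], [239.6999969482422, 187.89999389648438]]
top large_grate [[296.29998779296875, 162.0], [327.5, 118.30000305175781], [355.1000061035156, 138.10000610351562], [323.8999938964844, 181.8000030517578]]
side small_grate [[224.89999389648438, 304.0], [256.20001220703125, 262.79998779296875], [284.3999938964844, 284.29998779296875], [253.1999969482422, 325.3999938964844]]
side large_grate [[238.89999389648438, 201.1999969482422], [261.20001220703125, 177.6999969482422], [298.1000061035156, 212.8000030517578], [275.79998779296875, 236.3000030517578]]
```

View pics/ov_top.png

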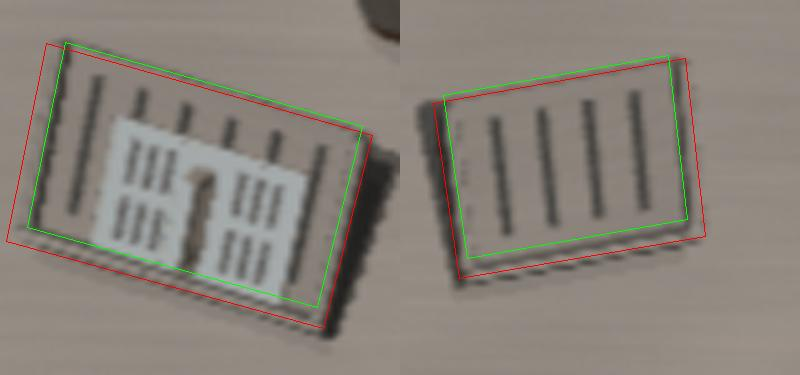

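View pics/ov_side.png

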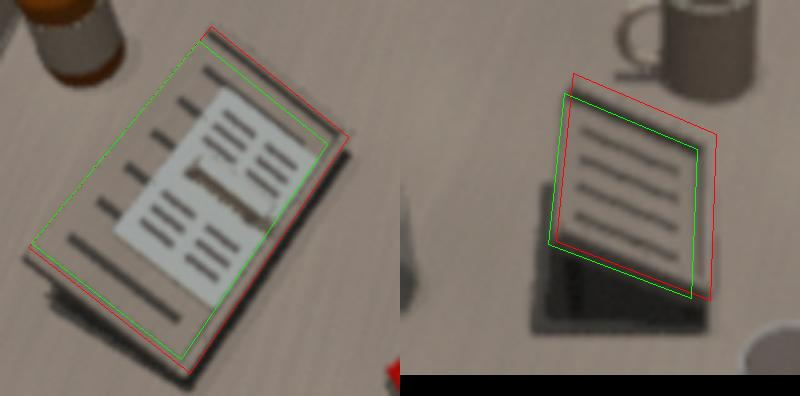

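```bash
cat > f2.py <<'E'
from fit import *
import pickle
from scipy.optimize import minimize
D=pickle.load(open('D.pkl','rb')); ST=pickle.load(open('ST.pkl','rb'))
def hull_cov(n,X,win,s=8):
    x0,y0,x1,y1=win; u=(proj(n,X)-[x0,y0]+.5)*s
    m=np.zeros(((y1-y0)*s,(x1-x0)*s),np.uint8)
    cv2.fillConvexPoly(m,np.int32((cv2.convexHull(u.astype(np.float32))*16).round()),255,shift=4)
    return cv2.resize(m,(x1-x0,y1-y0),interpolation=cv2.INTER_AREA)/255.
def soft(n,win):
    x0,y0,x1,y1=win; im=D[n][y0:y1,x0:x1].astype(float)
    v=im[...,2]  # blue: white vs. beige
    return v
def boxpts(a,b,h): return np.array([(sx*a/2,sy*b/2,z) for sx in(1,-1) for sy in(1,-1) for z in(0,h)])
def fit(pose,dim,p0,wins):
    tg={}
    for n,w in wins.items():
        v=soft(n,w); 
        lo,hi=np.percentile(v,20),np.percentile(v,97); m=((v-lo)/(hi-lo)).clip(0,1)
        mm=cv2.morphologyEx(m,cv2.MORPH_CLOSE,np.ones((7,7)))  # fill slots
        tg[n]=mm
    f=lambda p:sum(((hull_cov(n,pose(p,boxpts(*dim)),w)-tg[n])**2).sum() for n,w in wins.items())
    best=min((minimize(f,p0+np.array(d),method='Nelder-Mead',options=dict(initial_simplex=None,xatol=1e-5,fatol=1e-3)) for d in((0,0,0),(.004,.004,.03),(-.004,-.004,-.03))),key=lambda r:r.fun)
    return best,tg
flat=lambda p,X:X@Ro.from_euler('z',p[2]).as_matrix().T+[p[0],p[1],0]
def onst(p,X): return stand_pts(p,X+[.045,0,0])
c=atz('top',(325.5,149.8),.008)
rL={}
for views in(('top',),('side',),('top','side')):
    W={'top':(285,108,370,192),'side':(230,175,310,245)}
    r,_=fit(flat,(.11,.18,.008),np.array([c[0],c[1],-.6]),{k:W[k] for k in views}); print('large',views,r.x.round(4),r.fun)
    W={'top':(200,145,252,190),'side':(222,260,288,328)}
    r2,_=fit(onst,(.09,.13,.008),np.array([ST['large'][0],ST['large'][1]-.02,ST['large'][2]]),{k:W[k] for k in views}); print('small(on stand frame)',views,r2.x.round(4),r2.fun)
pickle.dump((r.x,r2.x),open('G.pkl','wb'))
# slots in tray coords
def totray(n,uv,p):
    R,o=T_stand(p); C,d=ray(n,uv); nrm=R[:,2]; X=C+d*(nrm@(o-C))/(nrm@d); return R.T@(X-o)
A=lambda off,s,l:[(off[0]+a/s-.5,off[1]+b/s-.5) for a,b in l]
print('small top');[print(totray('top',q,ST['small']).round(4)) for q in A((370,145),5,[(95,118),(107,234),(141,110),(154,225),(187,101),(198,216),(233,93),(244,208)])]
print('small side');[print(totray('side',q,ST['small']).round(4)) for q in A((270,110),5,[(180,129),(280,172),(177,158),(278,200),(174,186),(277,228),(172,214),(275,257)])]
print('large top');[print(totray('top',q,ST['large']).round(4)) for q in A((185,125),5,[(99,76),(71,214),(322,147),(291,280)])]
print('large side');[print(totray('side',q,ST['large']).round(4)) for q in A((195,240),3.6,[(70,237),(180,320),(204,68),(304,143)])]
E
python3 f2.py
```

```text
large ('top',) [ 0.678  -0.0057 -1.8958] 532.5567780335875
small(on stand frame) ('top',) [ 0.5599  0.3176 -0.292 ] 129.52663014225297
large ('side',) [ 0.6818 -0.0251 -2.1535] 118.47137050801923
small(on stand frame) ('side',) [ 0.5619  0.3143 -0.2587] 172.98886774317572
large ('top', 'side') [ 0.6398 -0.025  -0.6788] 1980.1078203659415
small(on stand frame) ('top', 'side') [ 0.5611  0.3146 -0.2576] 314.76147251057284
small top
[ 0.0894  0.0407 -0.    ]
[ 0.0113  0.0436 -0.    ]
[ 0.0892  0.0115 -0.    ]
[ 0.0118  0.0131 -0.    ]
[ 0.0897 -0.0178 -0.    ]
[ 0.0127 -0.0154 -0.    ]
[ 0.0896 -0.0469 -0.    ]
[ 0.0127 -0.045  -0.    ]
small side
[ 0.0949 -0.0433  0.    ]
[ 0.0133 -0.0415 -0.    ]
[ 0.0951 -0.0151  0.    ]
[ 0.0138 -0.0139  0.    ]Traceback (most recent call last):
  File "f2.py", line 40, in <module>
    print('small side');[print(totray('side',q,ST['small']).round(4)) for q in A((270,110),5,[(180,129),(280,172),(177,158),(278,200),(174,186),(277,228),(172,214),(275,257)])]
                               ~~~~~~^^^^^^^^^^^^^^^^^^^^^^
  File "f2.py", line 37, in totray
    R,o=T_stand(p); C,d=ray(n,uv); nrm=R[:,2]; X=C+d*(nrm@(o-C))/(nrm@d); return R.T@(X-o)
                        ~~~^^^^^^
  File "h.py", line 13, in ray
    f,cx,cy,R,t=P(n); d=R.T@np.array([(uv[0]-cx)/f,(uv[1]-cy)/f,1]); return -R.T@t,d
                ~^^^
  File "h.py", line 7, in P
    p=camera_params(n); f=200/np.tan(np.radians(p['fov_y'])/2)
ValueError: time passes only in moves, steps and waits
```

```bash
sed -i 's/^def P(n):/_C={}\ndef P(n):\n    if n not in _C: _C[n]=_P(n)\n    return _C[n]\ndef _P(n):/' h.py
sed -i 's/c\[1\],-.6\]/c[1],.95]/' f2.py; python3 f2.py
```

```text
large ('top',) [ 0.6787 -0.0229  0.9875] 75.91881846796335
small(on stand frame) ('top',) [ 0.5599  0.3176 -0.292 ] 129.52663014225297
large ('side',) [ 0.681  -0.0244  0.9795] 117.48991380333301
small(on stand frame) ('side',) [ 0.5619  0.3143 -0.2587] 172.98886774317572
large ('top', 'side') [ 0.6791 -0.0232  0.9796] 201.7378605133771
small(on stand frame) ('top', 'side') [ 0.5611  0.3146 -0.2576] 314.76147251057284
small top
[ 0.0894  0.0407 -0.    ]
[ 0.0113  0.0436 -0.    ]
[ 0.0892  0.0115 -0.    ]
[ 0.0118  0.0131 -0.    ]
[ 0.0897 -0.0178 -0.    ]
[ 0.0127 -0.0154 -0.    ]
[ 0.0896 -0.0469 -0.    ]
[ 0.0127 -0.045  -0.    ]
small side
[ 0.0949 -0.0433  0.    ]
[ 0.0133 -0.0415 -0.    ]
[ 0.0951 -0.0151  0.    ]
[ 0.0138 -0.0139  0.    ]
[ 0.0953  0.0116 -0.    ]
[0.0134 0.0126 0.    ]
[0.0948 0.0374 0.    ]
[ 0.0138  0.0398 -0.    ]
large top
[ 0.1099  0.0709 -0.    ]
[ 0.0166  0.0703 -0.    ]
[ 0.1047 -0.0747 -0.    ]
[ 0.0131 -0.0757 -0.    ]
large side
[ 0.1073  0.0772 -0.    ]
[ 0.0144  0.0753 -0.    ]
[ 0.1079 -0.082  -0.    ]
[ 0.0134 -0.0858 -0.    ]
```

```bash
cat > plan.py <<'E'
from fit import *
import cell
ST={'large':np.array([.5600,.3195,-.255]),'small':np.array([.5300,-.2805,.19])}
# shift along tray axes (x -1.5mm, y -2..3 mm) from corner fit
def sh(p,dx,dy):
    c,s=np.cos(p[2]),np.sin(p[2]); return np.array([p[0]+c*dx-s*dy,p[1]+s*dx+c*dy,p[2]])
ST['large']=sh(np.array([.5645,.3228,-.255]),-.0015,-.003)
ST['small']=sh(np.array([.5312,-.2785,.19]),-.0015,-.0018)
GD=cell.grip_depth if hasattr(cell,'grip_depth') else None
Rt=lambda R: R@np.diag([1,-1,-1.])   # tool from object axes
def goal_tray(k,x,y,z):   # grasp point at tray coords -> TCP pose
    R,o=T_stand(ST[k]); Q=Rt(R); return o+R@np.array([x,y,z])+Q[:,2]*GD, Q
def goal_flat(p,z):
    R=Ro.from_euler('z',p[2]).as_matrix(); Q=Rt(R); return np.array([p[0],p[1],z])+Q[:,2]*GD,Q
def delta(g,v=True):
    s=state(); R=rot(s['tcp_rot']).as_matrix(); p,Q=g
    rv=np.degrees(Ro.from_matrix(R.T@Q).as_rotvec())
    print('t',round(s['time_s'],2),'pos',np.round(s['position'],4),'F',np.round(s['ft_force'],1),'op',round(s['opening'],3))
    print('goal',p.round(4),'dworld',(p-s['position']).round(4),'\n turn tool deg',rv.round(2),'\n shift now-axes cm',(R.T@(p-s['position'])*100).round(2),' shift goal-axes cm',(Q.T@(p-s['position'])*100).round(2))
E
python3 - <<'E'
import cell; print([a for a in dir(cell) if a[0]!='_'])
from plan import *
print(GD,ST)
if GD: delta(goal_tray('large',.045,-.008,.12))
E
```

```text
['PlanningError', 'camera', 'camera_params', 'finish_job', 'grip_depth', 'regions_of', 'spot_in', 'state']
0.0187 {'large': array([ 0.56229177,  0.32027538, -0.255     ]), 'small': array([ 0.53006694, -0.2805509 ,  0.19      ])}
t 1.5 pos [ 0.3106 -0.6551  0.192 ] F [ 0.3 -0.2 -0.4] op 1.0
goal [0.5476 0.3012 0.1435] dworld [ 0.237   0.9563 -0.0485] 
 turn tool deg [-2.87 30.47 39.05] 
 shift now-axes cm [ 62.38 -76.25   4.85]  shift goal-axes cm [ -6.61 -97.1   16.05]
```

```bash
python3 -m inch '[[0,0,-2.5,-0.48,5.08,6.5,1],[0,0,-2.5,-0.48,5.08,6.5,1],[0,0,-2.5,-0.48,5.08,6.5,1],[0,0,-2.5,-0.48,5.08,6.5,1],[0,0,-2.5,-0.48,5.08,6.5,1],[0,0,0,-0.48,5.08,6.5,1]]'; python3 - <<'E'
from plan import *
delta(goal_tray('large',.045,-.0058,.20))
print(proj('top',[*stand_pts(ST['large'],[(.045,-.0058,.046),(.015,-.0058,.046),(.075,-.0058,.046)])]).round(1), proj('side',[*stand_pts(ST['large'],[(.045,-.0058,.046),(.015,-.0058,.046),(.075,-.0058,.046)])]).round(1))
E
```

```text
time_s: 2.1
position: [0.2873, -0.6631, 0.3191]
tcp_rot: [-0.028, 0.957, -0.125, 0.259]
ft_force: [-0.3, 0.4, -0.2]
opening: 0.997
t 2.1 pos [ 0.2873 -0.6631  0.3191] F [-0.3  0.4 -0.2] op 0.997
goal [0.5081 0.3033 0.2131] dworld [ 0.2208  0.9664 -0.1061] 
 turn tool deg [ 0.55 -0.41 -0.15] 
 shift now-axes cm [-11.39 -97.16  19.22]  shift goal-axes cm [-11.01 -97.    20.23]
[[221.5 170. ]
 [219.5 178.9]
 [223.5 161. ]] [[260.8 288.7]
 [270.2 296.2]
 [251.4 281.2]]
```

```bash
cat > ov.py <<'E'
from plan import *
def grate_lines(a,b):
    h=lambda z:[(a/2,b/2,z),(a/2,-b/2,z),(-a/2,-b/2,z),(-a/2,b/2,z)]
    return [(h(.008),(0,255,0)),([(.03,.006,.046),(.03,-.006,.046),(-.03,-.006,.046),(-.03,.006,.046)],(255,0,255))]
def draw(im,n,off,sz,s,items):
    o=np.array(off); c=cv2.resize(im[off[1]:off[1]+sz[1],off[0]:off[0]+sz[0]],None,fx=s,fy=s,interpolation=cv2.INTER_CUBIC)
    for X,col in items: cv2.polylines(c,[np.int32(((proj(n,X)-o+.5)*s).round())],True,col,1)
    return c
def tray_items(k):
    L,w=(.125,.192) if k=='large' else (.11,.142)
    return [(stand_pts(ST[k],[(L,w/2+.008,.014),(L,-w/2-.008,.014),(-.008,-w/2-.008,.014),(-.008,w/2+.008,.014)]),(255,0,0)),(stand_pts(ST[k],[(L,w/2,0),(L,-w/2,0),(0,-w/2,0),(0,w/2,0)]),(255,255,0))]
def on_tray(k,a,b,x,y): return [(stand_pts(ST[k],np.array(q)+[x,y,0]),c) for q,c in grate_lines(a,b)]
def on_flat(p,a,b): 
    R=Ro.from_euler('z',p[2]).as_matrix(); return [(np.array(q)@R.T+[p[0],p[1],0],c) for q,c in grate_lines(a,b)]
E
python3 - <<'E'
from ov import *
import pickle; D=pickle.load(open('D.pkl','rb'))
it=tray_items('large')+on_tray('large',.09,.13,.045,-.0058)+on_flat((.6791,-.0232,.9796),.11,.18)
w=np.hstack([draw(D['top'],'top',(190,130),(76,66),5,it),draw(D['top'],'top',(290,110),(76,66+10),5,it)[:330]])
w2=np.hstack([draw(D['side'],'side',(205,250),(95,95),4,it),draw(D['side'],'side',(228,170),(95,95),4,it)])
cv2.imwrite('pics/ov2t.png',w[:,:,::-1]);cv2.imwrite('pics/ov2s.png',w2[:,:,::-1])
E
```

```text
(no output)
```

View pics/ov2t.png

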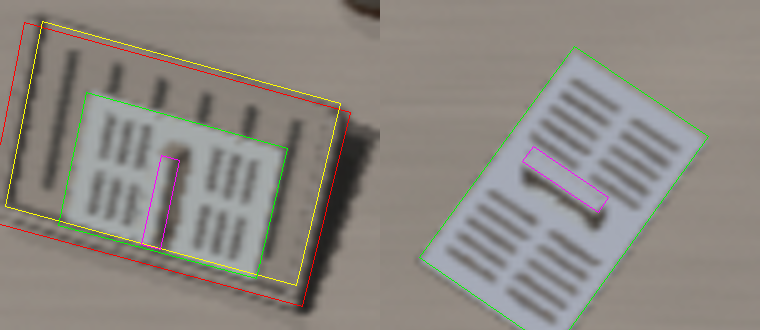

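View pics/ov2s.png

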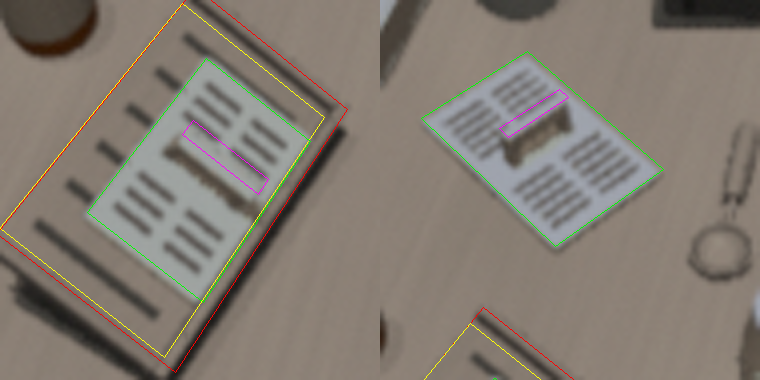

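```bash
python3 -m inch '[[0,-4.5,0,0,0,0,1],[0,-4.5,0,0,0,0,1],[0,-4.5,0,0,0,0,1],[0,-4.5,0,0,0,0,1],[0,-4.5,0,0,0,0,1],[0,-4.5,0,0,0,0,1],[0,-4.5,0,0,0,0,1],[0,-4.5,0,0,0,0,1],[0,-4.5,0,0,0,0,1],[0,-4.5,0,0,0,0,1]]'; python3 -m inch '[[0,-4.5,0,0,0,0,1],[0,-4.5,0,0,0,0,1],[0,-4.5,0,0,0,0,1],[0,-4.5,0,0,0,0,1],[0,-4.5,0,0,0,0,1],[0,-4.5,0,0,0,0,1],[0,-4.5,0,0,0,0,1],[0,-4.5,0,0,0,0,1],[0,-4.5,0,0,0,0,1],[0,-4.5,0,0,0,0,1]]'; python3 - <<'E'
from plan import *
delta(goal_tray('large',.045,-.0058,.15))
E
```

```text
time_s: 3.1
position: [0.3872, -0.2215, 0.3711]
tcp_rot: [-0.032, 0.958, -0.122, 0.257]
ft_force: [0.8, 0.0, -0.7]
opening: 0.999
time_s: 4.1
position: [0.4817, 0.212, 0.4299]
tcp_rot: [-0.035, 0.958, -0.123, 0.257]
ft_force: [-1.0, 60.9, -23.9]
opening: 0.997
t 4.1 pos [0.4817 0.212  0.4299] F [ -1.   60.9 -23.9] op 0.997
goal [0.5331 0.3033 0.1698] dworld [ 0.0514  0.0913 -0.2602] 
 turn tool deg [-0.2  -0.01 -0.07] 
 shift now-axes cm [-10.6   -6.58  25.12]  shift goal-axes cm [-10.58  -6.68  25.1 ]
```

```bash
sed -i "s/from_euler('zy'/from_euler('ZY'/" fit.py; python3 - <<'E'
from h import *
snap('top','t2.png'); s=state(); print(s['ft_force'],s['position'],s['time_s'])
E
python3 f1.py; python3 f2.py
```

```text
[ 3.81128889 -2.84703417  4.58983321] [0.48637022 0.21280642 0.43600832] 4.15
large [ 0.5644  0.319  -0.2662]
[[-3.7, 0.3], [-1.1, -0.4], [-1.6, 2.1], [-1.6, 1.1], [-0.5, -1.0], [-0.1, -3.0], [-0.7, -1.3], [0.5, -2.7]]
small [ 0.5313 -0.2763  0.2092]
[[-1.9, 0.1], [-0.3, -0.7], [0.8, 0.4], [-0.7, 0.4], [-0.2, -2.9], [-0.3, -2.3], [-0.1, 0.7], [1.0, -1.5]]
top small_grate [[198.60000610351562, 174.1999969482422], [207.6999969482422, 146.89999389648438], [248.8000030517578, 160.60000610351562], [239.6999969482422, 187.89999389648438]]
top large_grate [[296.29998779296875, 162.0], [327.5, 118.30000305175781], [355.1000061035156, 138.10000610351562], [323.8999938964844, 181.8000030517578]]
side small_grate [[224.89999389648438, 304.0], [256.20001220703125, 262.79998779296875], [284.3999938964844, 284.29998779296875], [253.1999969482422, 325.3999938964844]]
side large_grate [[238.89999389648438, 201.1999969482422], [261.20001220703125, 177.6999969482422], [298.1000061035156, 212.8000030517578], [275.79998779296875, 236.3000030517578]]
large ('top',) [ 0.6787 -0.0229  0.9875] 75.9188184679
[... 326 characters left out ...]
.5614  0.3143 -0.2924] 317.1145905420992
small top
[ 0.0893  0.0418 -0.    ]
[ 0.0113  0.0425 -0.    ]
[ 0.0891  0.0121 -0.    ]
[ 0.0115  0.0115 -0.    ]
[ 0.0894 -0.0177 -0.    ]
[ 0.0121 -0.0175 -0.    ]
[ 0.0892 -0.0475  0.    ]
[ 0.0117 -0.0478  0.    ]
small side
[ 0.094  -0.0475 -0.    ]
[ 0.0116 -0.0488 -0.    ]
[ 0.0948 -0.0155 -0.    ]
[ 0.0128 -0.0176 -0.    ]
[ 0.0955  0.0145 -0.    ]
[0.0133 0.0123 0.    ]
[ 0.0955  0.0432 -0.    ]
[ 0.0145  0.0427 -0.    ]
large top
[ 0.1089  0.0734 -0.    ]
[0.0145 0.076  0.    ]
[ 0.1049 -0.0759 -0.    ]
[ 0.0135 -0.0739  0.    ]
large side
[ 0.1082  0.0752 -0.    ]
[ 0.0143  0.0756 -0.    ]
[ 0.1053 -0.0759  0.    ]
[ 0.0117 -0.0775  0.    ]
```

View pics/t2.png

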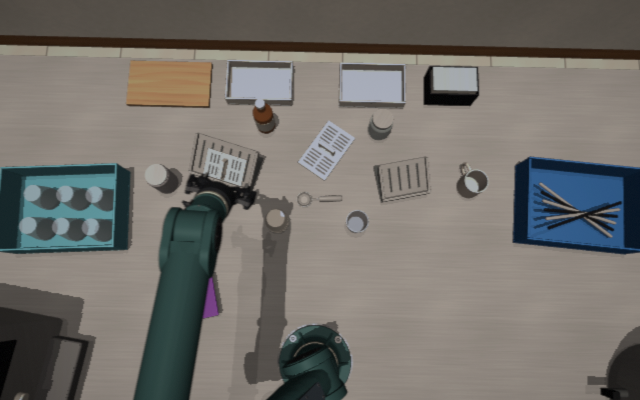

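View pics/ov_top.png

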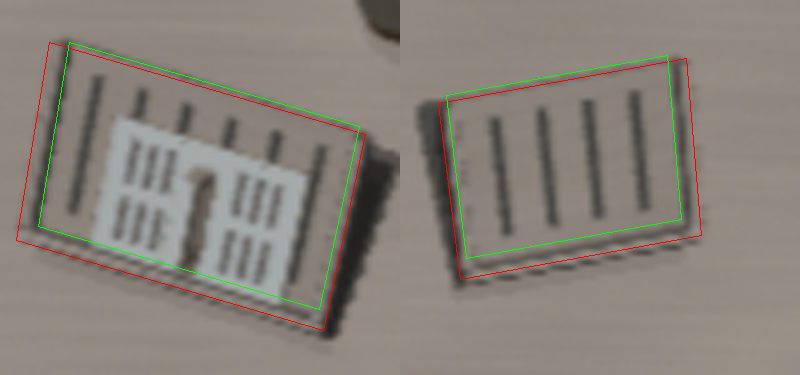

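View pics/ov_side.png

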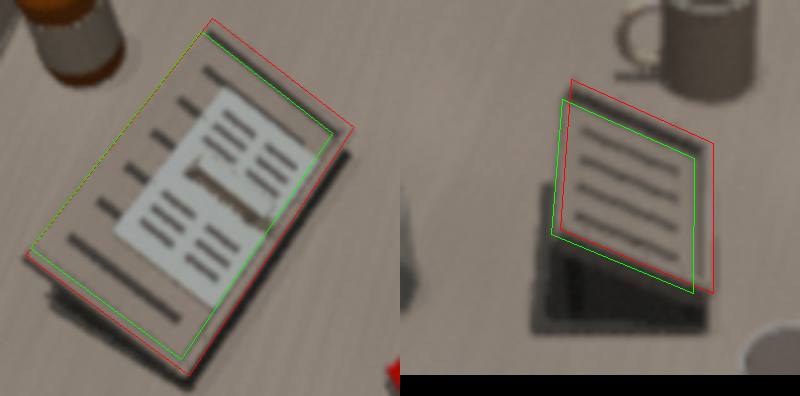

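```bash
sed -i "s/^ST\['large'\]=.*/ST['large']=sh(np.array([.5644,.3190,-.28]),-.002,0)/; s/^ST\['small'\]=.*/ST['small']=sh(np.array([.5313,-.2763,.213]),-.002,-.0025)/" plan.py
python3 - <<'E'
from ov import *
import pickle; D=pickle.load(open('D.pkl','rb'))
print(ST)
it=tray_items('large')+tray_items('small')+on_tray('large',.09,.13,.045,-.005)
w=np.hstack([draw(D['top'],'top',(190,130),(76,66),5,it),draw(D['top'],'top',(370,145),(76,66),5,it)])
w2=np.hstack([draw(D['side'],'side',(205,250),(95,95),4,it),draw(D['side'],'side',(275,110),(95,95),4,it)])
cv2.imwrite('pics/ov3.png',np.vstack([w[:,:,::-1],w2[:260,:,::-1]]))
delta(goal_tray('large',.045,-.005,.15))
E
```

```text
{'large': array([ 0.56247789,  0.31955271, -0.28      ]), 'small': array([ 0.52987368, -0.27916629,  0.213     ])}
t 4.15 pos [0.4864 0.2128 0.436 ] F [ 3.8 -2.8  4.6] op 0.998
goal [0.5355 0.3221 0.1712] dworld [ 0.0491  0.1093 -0.2648] 
 turn tool deg [-8.45  0.49 -1.04] 
 shift now-axes cm [-11.74  -8.02  25.35]  shift goal-axes cm [-11.77 -11.86  23.78]
```

View pics/ov3.png

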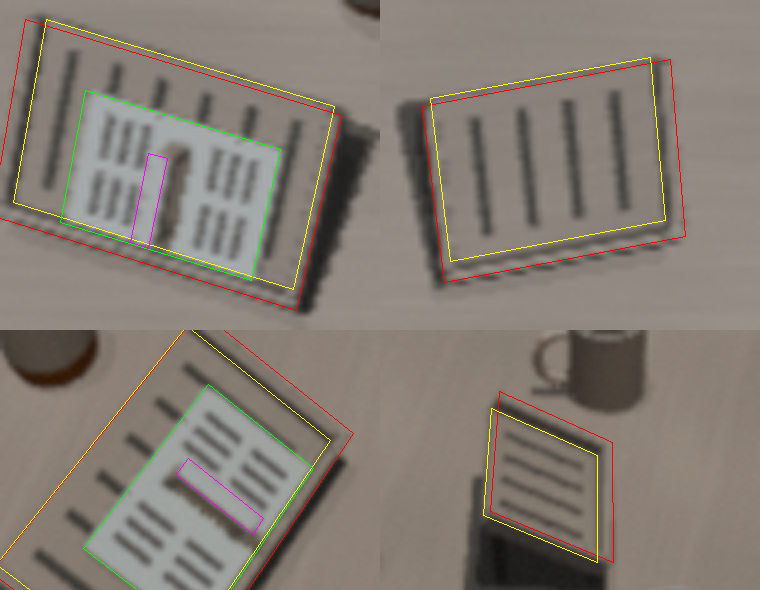

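```bash
python3 -m inch '[[0,0,0,-4.2,0.25,-0.5,1],[0,0,0,-4.2,0.25,-0.5,1],[-2,-2,1,0,0,0,1],[-2.5,-2.5,2,0,0,0,1],[-2.5,-2.5,3,0,0,0,1],[-2.5,-2.5,4,0,0,0,1],[-1.5,-1.5,4,0,0,0,1],[-0.7,-0.8,3,0,0,0,1],[0,0,2,0,0,0,1],[0,0,0,0,0,0,1]]'; python3 - <<'E'
from plan import *
delta(goal_tray('large',.045,-.0065,.036))
E
```

```text
time_s: 5.15
position: [0.3857, 0.2105, 0.3335]
tcp_rot: [-0.016, 0.957, -0.118, 0.263]
ft_force: [-0.8, -0.3, -0.5]
opening: 1.0
t 5.15 pos [0.3857 0.2105 0.3335] F [-0.8 -0.3 -0.5] op 1.0
goal [0.5898 0.3049 0.0725] dworld [ 0.2041  0.0944 -0.261 ] 
 turn tool deg [-6.31 -0.01  0.31] 
 shift now-axes cm [  1.74 -11.2   32.54]  shift goal-axes cm [  1.68 -14.72  31.11]
```

```bash
python3 - <<'E'
from plan import *
s=state(); print(np.round(s['qpos'],3)); 
E
```

```text
[ 0.856 -0.473 -1.266  2.297 -0.359  0.538 -2.035]
```

```bash
python3 -m inch '[[1,0,2,0,0,0,1],[1,0,3,0,0,0,1],[1,0,3,0,0,0,1],[0,0,2,0,0,0,1],[0,0,0,0,0,0,1]]'; python3 - <<'E'
from plan import *
delta(goal_tray('large',.045,-.0065,.036))
s=state(); print(np.round(s['qpos'],3)); 
E
```

```text
time_s: 5.65
position: [0.4168, 0.1666, 0.3182]
tcp_rot: [-0.032, 0.956, -0.114, 0.267]
ft_force: [-0.0, -0.9, 0.4]
opening: 0.998
t 5.65 pos [0.4168 0.1666 0.3182] F [-0.  -0.9  0.4] op 0.998
goal [0.5898 0.3049 0.0725] dworld [ 0.1731  0.1383 -0.2457] 
 turn tool deg [-8.24 -0.23  0.24] 
 shift now-axes cm [ -1.24 -13.92  29.99]  shift goal-axes cm [ -1.19 -18.07  27.69]
[ 1.05  -0.473 -1.266  2.347 -0.673  0.479 -1.583]
```

```bash
cat > lg.py <<'E'
from plan import *
import json
s=state(); open('log.jsonl','a').write(json.dumps([list(map(float,s['qpos'])),list(map(float,s['position'])),list(map(float,s['tcp_rot']))])+'\n')
print(round(s['time_s'],2),'q',np.round(s['qpos'],3),'pos',np.round(s['position'],3),'F',np.round(s['ft_force'],1))
R=rot(s['tcp_rot']).as_matrix(); print(R.round(3).tolist())
E
cat > log.jsonl <<'E'
[[1.034, 0.592, 0.048, 1.61, -0.033, 0.943, -0.034],[0.3106,-0.6551,0.192],[-0.001, 0.976, 0.22, 0.0]]
[[0.856,-0.473,-1.266,2.297,-0.359,0.538,-2.035],[0.3857,0.2105,0.3335],[-0.016,0.957,-0.118,0.263]]
E
python3 lg.py
python3 -m inch '[[1,3,0,0,0,0,1],[1,3,0,0,0,0,1],[1,3,0,0,0,0,1],[1,3,0,0,0,0,1]]' ; python3 lg.py
python3 -m inch '[[0,4,0,0,0,0,1],[0,4,0,0,0,0,1],[0,4,0,0,0,0,1],[0,3,0,0,0,0,1]]' ; python3 lg.py
```

```text
5.65 q [ 1.05  -0.473 -1.266  2.347 -0.673  0.479 -1.583] pos [0.417 0.167 0.318] F [-0.  -0.9  0.4]
[[0.831, -0.201, 0.518], [-0.235, -0.972, 0.0], [0.504, -0.122, -0.855]]
time_s: 6.05
position: [0.4271, 0.0413, 0.3247]
tcp_rot: [-0.032, 0.956, -0.112, 0.268]
ft_force: [0.5, -0.3, 0.3]
opening: 0.998
6.05 q [ 0.982 -0.301 -0.981  2.396 -0.584  0.418 -1.373] pos [0.427 0.041 0.325] F [ 0.5 -0.3  0.3]
[[0.831, -0.197, 0.52], [-0.231, -0.973, 0.002], [0.505, -0.122, -0.854]]
time_s: 6.45
position: [0.397, -0.1059, 0.3059]
tcp_rot: [-0.032, 0.956, -0.113, 0.268]
ft_force: [1.2, -0.4, 0.9]
opening: 0.995
6.45 q [ 0.808 -0.176 -0.441  2.454 -0.69   0.411 -0.872] pos [ 0.397 -0.106  0.306] F [ 1.2 -0.4  0.9]
[[0.831, -0.198, 0.519], [-0.233, -0.972, 0.002], [0.505, -0.122, -0.855]]
```

```bash
cat > kin.py <<'E'
import numpy as np, json, itertools
from scipy.spatial.transform import Rotation as Ro
from scipy.optimize import least_squares
def fk(q,p,s):
    b0,b1=p[0],p[1]; off=p[2:2+21].reshape(7,3)
    ax='zyzyzyz'; R=Ro.from_euler('z',b0); x=np.zeros(3)
    for i in range(7):
        x=x+R.apply(off[i]); R=R*Ro.from_euler(ax[i],s[i]*q[i])
    R=R*Ro.from_euler('z',b1); x=x+R.apply([0,0,p[-1]])
    return x,R
E
cat > kfit.py <<'E'
from kin import *
D=[json.loads(l) for l in open('log.jsonl')]
res=[]
for s in itertools.product([1,-1],repeat=7):
    if s[1]<0: continue
    # orientation only first
    def fo(b):
        e=[]
        for q,x,w in D:
            R=Ro.from_euler('z',b[0])
            for i,a in enumerate('zyzyzyz'): R=R*Ro.from_euler(a,s[i]*q[i])
            R=R*Ro.from_euler('z',b[1]); W=Ro.from_quat([w[1],w[2],w[3],w[0]])
            e+=list((W.inv()*R).as_rotvec())
        return np.array(e)
    for b in itertools.product([0,np.pi/2,np.pi,-np.pi/2],repeat=2):
        r=least_squares(fo,b,max_nfev=15); res.append((r.cost,s,r.x))
res.sort(key=lambda a:a[0])
for r in res[:6]: print(r)
E
python3 kfit.py
```

```text
(np.float64(4.742703686030553e-07), (-1, 1, -1, 1, -1, 1, -1), array([1.05476696e-04, 1.57088821e+00]))
(np.float64(4.7427036860311624e-07), (-1, 1, -1, 1, -1, 1, -1), array([1.05476390e-04, 1.57088821e+00]))
(np.float64(4.742703686031242e-07), (-1, 1, -1, 1, -1, 1, -1), array([1.05476707e-04, 1.57088821e+00]))
(np.float64(4.7427036860320047e-07), (-1, 1, -1, 1, -1, 1, -1), array([1.05476273e-04, 1.57088821e+00]))
(np.float64(4.7427036860323017e-07), (-1, 1, -1, 1, -1, 1, -1), array([1.05477105e-04, 1.57088821e+00]))
(np.float64(4.7427036860325685e-07), (-1, 1, -1, 1, -1, 1, -1), array([ 1.05477234e-04, -4.71229710e+00]))
```

```bash
cat > kpos.py <<'E'
from kin import *
D=[json.loads(l) for l in open('log.jsonl')]
S=(-1,1,-1,1,-1,1,-1)
A=[];b=[]
for q,x,w in D:
    Rs=[Ro.identity()]
    for i,a in enumerate('zyzyzyz'): Rs.append(Rs[-1]*Ro.from_euler(a,S[i]*q[i]))
    A.append(np.hstack([np.array([[0],[0],[1.]]),Rs[1].as_matrix()[:,:2],Rs[3].as_matrix(),Rs[5].as_matrix(),Rs[6].as_matrix()])); b.append(x)
A=np.vstack(A);b=np.hstack(b); print(A.shape)
for lam in(1e-4,1e-6):
    sol=np.linalg.solve(A.T@A+lam*np.eye(A.shape[1]),A.T@b); print(sol.round(3),np.abs(A@sol-b).max().round(4))
cols=[0,3,5,8,9,11]
sol,*_=np.linalg.lstsq(A[:,cols],b,rcond=None); print(sol.round(4),np.abs(A[:,cols]@sol-b).max().round(4))
cols=[0,2,3,4,5,7,8,9,10,11]
sol,*_=np.linalg.lstsq(A[:,cols],b,rcond=None); print(sol.round(4),np.abs(A[:,cols]@sol-b).max().round(4))
E
python3 kpos.py
```

```text
(15, 12)
[ 0.283  0.002 -0.018  0.018 -0.029  0.612 -0.003  0.001  0.476  0.02
  0.001  0.311] 0.001
[ 0.297 -0.001 -0.022 -0.002 -0.023  0.625 -0.    -0.     0.467 -0.
 -0.     0.35 ] 0.0001
[ 0.2448  0.0399  0.5156  0.479  -0.0088  0.1684] 0.0334
[ 2.949e-01 -2.140e-02  5.000e-04 -2.460e-02  6.235e-01  2.000e-04
  4.688e-01  2.600e-03  2.000e-04  3.445e-01] 0.0002
```

```bash
cat > sim.py <<'E'
from kin import *
S=(-1,1,-1,1,-1,1,-1)
D=[json.loads(l) for l in open('log.jsonl')]
def Rs(q):
    r=[Ro.identity()]
    for i,a in enumerate('zyzyzyz'): r.append(r[-1]*Ro.from_euler(a,S[i]*q[i]))
    return r
def row(q):
    r=Rs(q); return np.c_[[0,0,1.],r[1].as_matrix()[:,1],r[3].as_matrix()[:,1:],r[5].as_matrix()[:,2],r[6].as_matrix()[:,2]],r[7]
_A=np.vstack([row(d[0])[0] for d in D]); _b=np.hstack([d[1] for d in D])
C,*_=np.linalg.lstsq(_A,_b,rcond=None)
if __name__=='__main__': print(C.round(4),np.abs(_A@C-_b).max())
LO=np.array([-2.69,-.47,-1.27,.19,-1.53,.08,-3.09]);HI=np.array([2.69,2.24,1.36,2.51,4.68,2.07,3.09])
def FK(q):
    a,R=row(q); return a@C,R*Ro.from_euler('z',np.pi/2)
def err(q,x,R):
    p,Q=FK(q); return np.r_[x-p,(R*Q.inv()).as_rotvec()]
def jac(q):
    p,Q=FK(q); J=np.zeros((6,7))
    for i in range(7):
        d=q.copy(); d[i]+=1e-5; p2,Q2=FK(d); J[:,i]=np.r_[(p2-p)/1e-5,(Q2*Q.inv()).as_rotvec()/1e-5]
    return J
def ik(q,x,R,n=15):
    q=q.copy()
    for _ in range(n):
        e=err(q,x,R)
        if np.abs(e).max()<1e-4: break
        free=np.ones(7,bool); 
        for _ in range(3):
            J=jac(q)[:,free]; dq=np.zeros(7); dq[free]=J.T@np.linalg.solve(J@J.T+1e-5*np.eye(6),e)
            bad=free&(((q+dq)<LO)|((q+dq)>HI))
            if not bad.any(): break
            free&=~bad
        q=np.clip(q+dq,LO,HI)
    return q
def run(q,rows,verbose=True):
    x,R=FK(q)
    for r in rows:
        x=x+R.apply(np.array(r[:3])/100); R=R*Ro.from_rotvec(np.radians(r[3:6]))
        qn=ik(q,x,R); v=np.abs(qn-q)/.1; q=qn; xr,Rr=FK(q)
        x,R=xr,Rr
    return q
E
python3 sim.py; python3 - <<'E'
from sim import *
q=np.array([1.034, 0.591, 0.048, 1.609, -0.033, 0.943, -0.034])
q=run(q,[[0,0,-2.5,-0.48,5.08,6.5,1]]*5+[[0,0,0,-0.48,5.08,6.5,1]]); print(q.round(3),FK(q)[0])
q=run(q,[[0,-4.5,0,0,0,0]]*10); print(q.round(3),FK(q)[0])
q=run(q,[[0,-4.5,0,0,0,0]]*10); print(q.round(3),FK(q)[0])
q=np.array(D[2][0]); q=run(q,[[1,3,0,0,0,0]]*4); print(q.round(3)); q=run(q,[[0,4,0,0,0,0]]*3+[[0,3,0,0,0,0]]); print(q.round(3), D[3][0],D[4][0])
E
```

```text
[ 0.2956 -0.0222 -0.023   0.6226  0.4665  0.3464] 0.0005522595455084989
[ 1.343  0.448 -0.021  1.668 -0.611  0.982 -0.165] [ 0.28998594 -0.65934725  0.31470984]
[ 1.011 -0.141 -0.299  2.25  -0.599  0.702 -0.718] [ 0.38765584 -0.22370888  0.37152996]
[ 1.032 -0.456 -1.19   2.049 -0.445  0.772 -1.815] [0.46652848 0.20165925 0.43974117]
[ 0.986 -0.303 -0.982  2.398 -0.587  0.418 -1.373]
[ 0.813 -0.179 -0.447  2.457 -0.69   0.41  -0.877] [0.9818460483252461, -0.3007281374014471, -0.9806690073893998, 2.3958639210781394, -0.5839904109148165, 0.417645249375765, -1.3729741791510226] [0.8081744868234962, -0.17550559805408536, -0.44058501065278716, 2.454108185558945, -0.6904373252302133, 0.4105203318756582, -0.8723573186398785]
```

```bash
cat > enum.py <<'E'
from sim import *
E
mv() { :; }; mv; mv=; mv enum.py 2>/dev/null; rm -f enum.py; cat > en.py <<'E'
from plan import *
from sim import *
G={'pickS':goal_tray('large',.045,-.0065,.036),'preS':goal_tray('large',.045,-.0065,.15),'placeS':goal_tray('small',.045,0,.036),'preplS':goal_tray('small',.045,0,.15),
'pickL':goal_flat((.6791,-.0232,.9796),.036),'preL':goal_flat((.6791,-.0232,.9796),.2),'placeL':goal_tray('large',.055,0,.036),'preplL':goal_tray('large',.055,0,.15)}
G['pickL+pi']=goal_flat((.6791,-.0232,.9796-np.pi),.036)
rng=np.random.default_rng(0)
if __name__=='__main__':
  for k,(x,Q) in G.items():
    for fam in(0,1):
        R=Ro.from_matrix(Q)*Ro.from_euler('z',np.pi*fam); sols=[]
        for _ in range(60):
            q0=LO+(HI-LO)*rng.random(7); q0[2]*=.5; q=ik(q0,x,R,40)
            if np.abs(err(q,x,R)).max()<1e-3: sols.append((np.minimum(q-LO,HI-q).min(),q))
        sols.sort(key=lambda a:-a[0]); print(k,'AB'[fam],len(sols),[ (round(a,2),q.round(2).tolist()) for a,q in sols[:2]])
E
python3 en.py
```

```text
pickS A 7 [(np.float64(0.41), [-0.53, 0.65, -0.34, 2.1, 1.4, 0.66, 2.39]), (np.float64(0.3), [-0.89, 0.63, 0.16, 2.11, 1.24, 0.38, 2.49])]
pickS B 7 [(np.float64(0.42), [-0.37, 0.69, -0.57, 2.09, 1.46, 0.81, -0.76]), (np.float64(0.41), [-0.5, 0.65, -0.39, 2.1, 1.42, 0.69, -0.75])]
preS A 12 [(np.float64(0.4), [-0.6, 0.46, -0.36, 2.11, 1.11, 0.73, 2.61]), (np.float64(0.24), [-1.44, 0.56, 0.8, 2.15, 0.2, 0.32, -2.82])]
preS B 3 [(np.float64(0.41), [-0.28, 0.55, -0.81, 2.1, 1.25, 0.95, -0.62]), (np.float64(0.39), [-0.73, 0.44, -0.18, 2.12, 1.05, 0.65, -0.48])]
placeS A 1 [(np.float64(0.19), [1.26, 0.8, -0.97, 2.19, 1.55, 0.27, -2.25])]
placeS B 1 [(np.float64(0.13), [0.12, 0.7, 0.65, 2.25, 4.55, 0.77, -2.32])]
preplS A 13 [(np.float64(0.19), [1.46, 0.59, -1.08, 2.21, 0.62, 0.27, -1.36]), (np.float64(0.18), [1.47, 0.6, -1.09, 2.21, 0.65, 0.27, -1.39])]
preplS B 4 [(np.float64(0.16), [1.43, 0.56, -1.02, 2.21, 0.47, 0.24, 1.93]), (np.float64(0.14), [1.2, 0.45, -0.68, 2.22, -0.47, 0.22, 2.85])]
pickL A 10 [(np.float64(0.66), [-0.47, 0.87, 0.69, 1.84, -0.81, 0.74, 0.09]), (np.float64(0.65), 
[... 624 characters left out ...]
t64(0.44), [-0.43, 0.67, -0.47, 2.07, 1.41, 0.74, -0.72]), (np.float64(0.41), [-0.74, 0.62, -0.03, 2.08, 1.28, 0.49, -0.65])]
preplL A 8 [(np.float64(0.43), [-0.4, 0.5, -0.62, 2.08, 1.18, 0.85, 2.59]), (np.float64(0.25), [-1.55, 0.66, 1.01, 2.13, -0.33, 0.33, -2.28])]
preplL B 7 [(np.float64(0.43), [-0.42, 0.5, -0.6, 2.08, 1.17, 0.84, -0.55]), (np.float64(0.42), [-0.59, 0.46, -0.37, 2.09, 1.09, 0.74, -0.5])]
pickL+pi A 10 [(np.float64(0.58), [0.23, 0.78, -0.4, 1.8, 0.46, 0.66, 2.11]), (np.float64(0.53), [0.11, 0.75, -0.22, 1.81, 0.26, 0.61, 2.29])]
pickL+pi B 7 [(np.float64(0.65), [-0.48, 0.88, 0.71, 1.84, -0.83, 0.75, 0.11]), (np.float64(0.63), [-0.43, 0.85, 0.63, 1.84, -0.75, 0.71, 0.04])]
```

```bash
cat >> plan.py <<'E'
def goal_vert(k,x,y,z,zlift=0,fam=0):   # vertical tool, grasp point at tray coords, lifted by zlift (world)
    R,o=T_stand(ST[k]); Q=Rt(Ro.from_euler('z',ST[k][2]+np.pi*fam).as_matrix()); return o+R@np.array([x,y,z])+np.array([0,0,zlift-GD]), Q
E
cat > en2.py <<'E'
from en import *
G={'pickS':goal_vert('large',.045,-.0065,.036),'preS':goal_vert('large',.045,-.0065,.036,.12),'placeS':goal_vert('small',.045,0,.036),'preplS':goal_vert('small',.045,0,.036,.12)}
for k,(x,Q) in G.items():
    for fam in(0,1):
        R=Ro.from_matrix(Q)*Ro.from_euler('z',np.pi*fam); sols=[]
        for _ in range(60):
            q0=LO+(HI-LO)*rng.random(7); q0[2]*=.5; q=ik(q0,x,R,40)
            if np.abs(err(q,x,R)).max()<1e-3: sols.append((np.minimum(q-LO,HI-q).min(),q))
        sols.sort(key=lambda a:-a[0]); print(k,'AB'[fam],len(sols),x.round(3),[ (round(a,2),q.round(2).tolist()) for a,q in sols[:2]])
# path: from now, rotate to vertical + out, arc
q=np.array(D[-1][0])
def goto(q,x,R,n):
    x0,R0=FK(q); rv=(R0.inv()*R).as_rotvec()
    mx=0;mn=9
    for i in range(1,n+1):
        qn=ik(q,x0+(x-x0)*i/n,R0*Ro.from_rotvec(rv*i/n)); mx=max(mx,np.abs(qn-q).max()/.1); q=qn; mn=min(mn,np.minimum(q-LO,HI-q).min())
    print('  ->',q.round(2),'err',np.abs(err(q,x,R)).max().round(4),'maxspd',round(mx,2),'margin',round(mn,2)); return q
Rv=lambda yaw:Ro.from_matrix(np.diag([1,-1,-1.])) if 0 else Ro.from_euler('z',yaw)*Ro.from_matrix(np.diag([1,-1,-1.]))
for fam in(0,1):
  print('fam',fam)
  qq=goto(q,np.array([.60,-.11,.30]),Rv(-.28),10)
  qq=goto(qq,np.array([.60,.15,.30]),Rv(-.28 if fam==0 else .8),10)
  x,Q=goal_vert('large',.045,-.0065,.036,.12,fam); qq=goto(qq,x,Ro.from_matrix(Q),25)
  x,Q=goal_vert('large',.045,-.0065,.036,0,fam); qq=goto(qq,x,Ro.from_matrix(Q),6)
  x,Q=goal_vert('large',.045,-.0065,.036,.15,fam); qq=goto(qq,x,Ro.from_matrix(Q),6)
  x,Q=goal_vert('small',.045,0,.036,.15,fam); qq=goto(qq,x,Ro.from_matrix(Q),20)
  x,Q=goal_vert('small',.045,0,.036,0,fam); qq=goto(qq,x,Ro.from_matrix(Q),6)
  x,Q=goal_vert('small',.045,0,.036,.15,fam); qq=goto(qq,x,Ro.from_matrix(Q),6)
  for h in(0,1):
    x,Q=goal_flat((.6791,-.0232,.9796-h*np.pi),.2); q3=goto(qq,x,Ro.from_matrix(Q),15)
    x,Q=goal_flat((.6791,-.0232,.9796-h*np.pi),.036); q3=goto(q3,x,Ro.from_matrix(Q),8)
    x,Q=goal_flat((.6791,-.0232,.9796-h*np.pi),.2); q3=goto(q3,x,Ro.from_matrix(Q),8)
    x,Q=goal_tray('large',.055,0,.15); q3=goto(q3,x,Ro.from_matrix(Q)*Ro.from_euler('z',h*np.pi),20)
    x,Q=goal_tray('large',.055,0,.036); q3=goto(q3,x,Ro.from_matrix(Q)*Ro.from_euler('z',h*np.pi),8)
E
python3 en2.py
```

```text
pickS A 8 [0.581 0.308 0.07 ] [(np.float64(0.64), [-1.0, 0.76, 0.69, 1.87, -0.69, 0.76, -1.77]), (np.float64(0.59), [-0.82, 0.69, 0.39, 1.86, -0.4, 0.67, -2.04])]
pickS B 12 [0.581 0.308 0.07 ] [(np.float64(0.65), [-0.22, 0.7, -0.5, 1.83, 0.48, 0.73, 0.3]), (np.float64(0.64), [-0.97, 0.75, 0.64, 1.87, -0.65, 0.74, 1.33])]
preS A 15 [0.581 0.308 0.19 ] [(np.float64(0.73), [-0.64, 0.51, 0.11, 1.78, -0.07, 0.86, -2.34]), (np.float64(0.72), [-0.82, 0.53, 0.39, 1.79, -0.26, 0.87, -2.17])]
preS B 7 [0.581 0.308 0.19 ] [(np.float64(0.75), [-0.24, 0.54, -0.46, 1.76, 0.29, 0.91, 0.47]), (np.float64(0.74), [-0.51, 0.51, -0.07, 1.77, 0.04, 0.86, 0.69])]
placeS A 11 [ 0.55  -0.275  0.07 ] [(np.float64(0.58), [0.76, 0.67, -0.54, 1.93, 0.53, 0.69, -1.46]), (np.float64(0.54), [0.06, 0.66, 0.48, 1.97, -0.51, 0.63, -0.49])]
placeS B 11 [ 0.55  -0.275  0.07 ] [(np.float64(0.58), [0.82, 0.69, -0.63, 1.93, 0.6, 0.72, 1.62]), (np.float64(0.58), [0.82, 0.69, -0.63, 1.93, 0.6, 0.72, 1.62])]
preplS A 16 [ 0.55  -0.275  0.19 ] [(np.float64(0.66), [0.78, 0.51, -0.55, 1.85, 0.33, 0.88, -1.29]), (np.float64(0.6
[... 2447 characters left out ...]
8   0.55  0.69 -1.1 ] err 0.0 maxspd 0.34 margin 0.61
  -> [ 0.36  0.61 -0.6   1.71  0.41  0.95 -0.99] err 0.0 maxspd 0.34 margin 0.64
  -> [-1.34  0.52  0.66  2.12  0.42  0.36 -3.02] err 0.0001 maxspd 2.54 margin 0.03
  -> [-1.19  0.72  0.61  2.1   0.42  0.15 -3.02] err 0.0 maxspd 0.3 margin 0.07
  -> [ 0.69  0.89 -1.27  1.69  0.89  1.26  1.76] err 0.0 maxspd 0.33 margin 0.0
  -> [ 0.62  1.05 -1.12  1.78  1.1   1.08  1.64] err 0.0 maxspd 0.27 margin 0.02
  -> [ 0.69  0.89 -1.27  1.69  0.89  1.26  1.76] err 0.0 maxspd 0.27 margin 0.0
  -> [-0.22  0.58 -0.89  2.07  1.26  1.01 -0.61] err 0.0 maxspd 1.38 margin 0.01
  -> [-0.23  0.76 -0.78  2.06  1.49  0.95 -0.73] err 0.0 maxspd 0.29 margin 0.4
```

```bash
cat > tw.py <<'E'
from plan import *
from sim import *
def twist(x0,R0,x1,R1,n):
    rv=(R0.inv()*R1).as_rotvec()/n; d=R0.inv().apply(x1-x0)
    M=sum((Ro.from_rotvec(rv*i).as_matrix() for i in range(n)),np.zeros((3,3)))
    return np.r_[np.linalg.solve(M,d)*100,np.degrees(rv)]
def chain(wps,q=None):
    """wps: list of (x,R(matrix or Ro),n). From the measured state."""
    if q is None:
        s=state(); q=np.array(s['qpos']); x,R=np.array(s['position']),rot(s['tcp_rot']); print('t',round(s['time_s'],2))
    else: x,R=FK(q)
    for x1,R1,n in wps:
        R1=R1 if isinstance(R1,Ro) else Ro.from_matrix(R1)
        r=twist(x,R,x1,R1,n).round(2); mx=0;mn=9
        for _ in range(n):
            x=x+R.apply(r[:3]/100); R=R*Ro.from_rotvec(np.radians(r[3:])); qn=ik(q,x,R); mx=max(mx,(np.abs(qn-q)/.1/np.array([2.57,2.57,3.14,3.14,3.14,3.14,3.14])).max()); q=qn; mn=min(mn,np.minimum(q-LO,HI-q).min())
        print(n,'x',str(r.tolist()).replace(' ',''),'| end',x.round(3),'q',q.round(2),'ikerr',np.abs(err(q,x,R)).max().round(4),'spd%',round(mx*100),'marg',round(mn,2))
    return q
Rv=lambda yaw:Ro.from_euler('z',yaw)*Ro.from_matrix(np.diag([1,-1,-1.]))
E
python3 - <<'E'
from tw import *
a=goal_vert('large',.045,-.0065,.036,.12)
chain([(np.array([.55,-.08,.30]),Rv(-.28),10),(a[0]+[0,0,.08],a[1],16),(a[0]-[0,0,.04],a[1],6)])
E
```

```text
t 6.45
10 x [1.35,-0.62,0.51,-0.81,-3.02,0.25] | end [ 0.55 -0.08  0.3 ] q [ 0.68  0.35 -0.8   1.85  0.29  1.06 -2.08] ikerr 0.0 spd% 63 marg 0.12
16 x [-0.48,-2.38,0.19,0.0,-0.0,0.0] | end [0.581 0.307 0.27 ] q [-0.03  0.53 -0.78  1.67  0.41  1.11 -2.78] ikerr 0.0 spd% 18 marg 0.31
6 x [-0.01,-0.0,2.0,0.01,-0.01,0.0] | end [0.581 0.307 0.15 ] q [-0.08  0.65 -0.71  1.78  0.52  0.91 -2.88] ikerr 0.0 spd% 11 marg 0.21
```

```bash
python3 -m inch '[[1.35,-0.62,0.51,-0.81,-3.02,0.25,1],[1.35,-0.62,0.51,-0.81,-3.02,0.25,1],[1.35,-0.62,0.51,-0.81,-3.02,0.25,1],[1.35,-0.62,0.51,-0.81,-3.02,0.25,1],[1.35,-0.62,0.51,-0.81,-3.02,0.25,1],[1.35,-0.62,0.51,-0.81,-3.02,0.25,1],[1.35,-0.62,0.51,-0.81,-3.02,0.25,1],[1.35,-0.62,0.51,-0.81,-3.02,0.25,1],[1.35,-0.62,0.51,-0.81,-3.02,0.25,1],[1.35,-0.62,0.51,-0.81,-3.02,0.25,1]]'; python3 lg.py; python3 - <<'E'
from tw import *
a=goal_vert('large',.045,-.0065,.036,.12)
chain([(a[0]+[0,0,.08],a[1],16),(a[0]-[0,0,.04],a[1],6)])
E
```

```text
time_s: 7.45
position: [0.5517, -0.0782, 0.3007]
tcp_rot: [0.001, 0.99, -0.14, 0.0]
ft_force: [-0.9, 0.3, 1.0]
opening: 0.999
7.45 q [ 0.68   0.354 -0.812  1.845  0.295  1.067 -2.097] pos [ 0.552 -0.078  0.301] F [-0.9  0.3  1. ]
[[0.961, -0.277, -0.0], [-0.277, -0.961, -0.003], [0.001, 0.003, -1.0]]
t 7.45
16 x [-0.49,-2.37,0.19,0.01,-0.0,-0.0] | end [0.581 0.308 0.27 ] q [-0.03  0.54 -0.79  1.67  0.42  1.11 -2.79] ikerr 0.0 spd% 18 marg 0.3
6 x [-0.01,0.01,2.0,-0.0,-0.01,-0.01] | end [0.581 0.307 0.15 ] q [-0.08  0.65 -0.72  1.78  0.53  0.91 -2.88] ikerr 0.0 spd% 11 marg 0.21
```

```bash
python3 -m inch '[[-0.6,-3,0.2,0,0,0,1],[-0.6,-3,0.2,0,0,0,1],[-0.6,-3,0.2,0,0,0,1],[-0.6,-3,0.2,0,0,0,1],[-0.6,-3,0.2,0,0,0,1],[-0.6,-3,0.2,0,0,0,1],[-0.6,-3,0.2,0,0,0,1],[-0.6,-3,0.2,0,0,0,1],[-0.6,-3,0.2,0,0,0,1],[-0.6,-3,0.2,0,0,0,1]]'; python3 -m inch '[[-0.6,-3,0.5,0,0,0,1],[-0.6,-2.5,1,0,0,0,1],[-0.4,-1.5,2,0,0,0,1],[-0.2,-0.9,2.5,0,0,0,1],[0,0,2.5,0,0,0,1],[0,0,2.5,0,0,0,1],[0,0,1,0,0,0,1],[0,0,0,0,0,0,1]]'; python3 lg.py; python3 - <<'E'
from tw import *
a=goal_vert('large',.045,-.0065,.036,0)
delta(a)
im=camera('top'); im2=camera('side')
cv2.imwrite('pics/p1.png',np.vstack([cv2.resize(im[110:210,150:300],(600,400)),cv2.resize(im2[230:330,180:330],(600,400))])[::1,:,::-1][:,:,:][:600])
cv2.imwrite('pics/p1s.png',cv2.resize(im2[230:350,180:330],(600,480))[:,:,::-1])
E
```

```text
time_s: 8.45
position: [0.5757, 0.2284, 0.2803]
tcp_rot: [0.001, 0.99, -0.14, 0.001]
ft_force: [0.4, 0.5, 0.2]
opening: 1.0
time_s: 9.25
position: [0.5789, 0.307, 0.1584]
tcp_rot: [0.001, 0.99, -0.14, -0.001]
ft_force: [0.5, -0.4, -0.0]
opening: 1.003
9.25 q [-0.074  0.64  -0.73   1.777  0.521  0.93  -2.879] pos [0.579 0.307 0.158] F [ 0.5 -0.4 -0. ]
[[0.961, -0.276, -0.002], [-0.276, -0.961, -0.003], [-0.001, 0.003, -1.0]]
t 9.25 pos [0.5789 0.307  0.1584] F [ 0.5 -0.4 -0. ] op 1.003
goal [0.5808 0.3075 0.07  ] dworld [ 0.002   0.0005 -0.0884] 
 turn tool deg [0.17 0.05 0.  ] 
 shift now-axes cm [ 0.18 -0.13  8.84]  shift goal-axes cm [ 0.18 -0.1   8.84]
```

View pics/p1s.png

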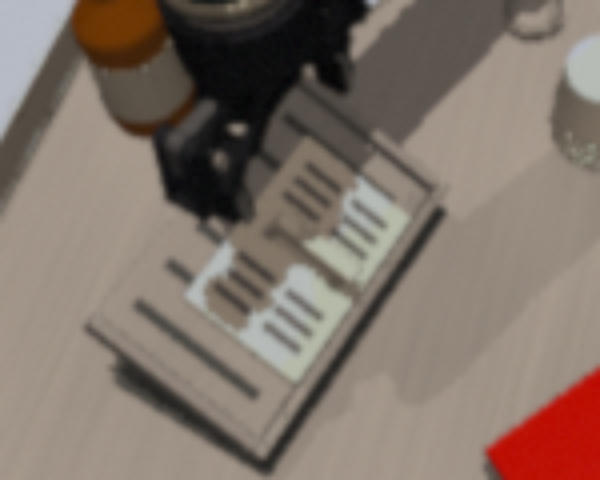

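View pics/p1.png

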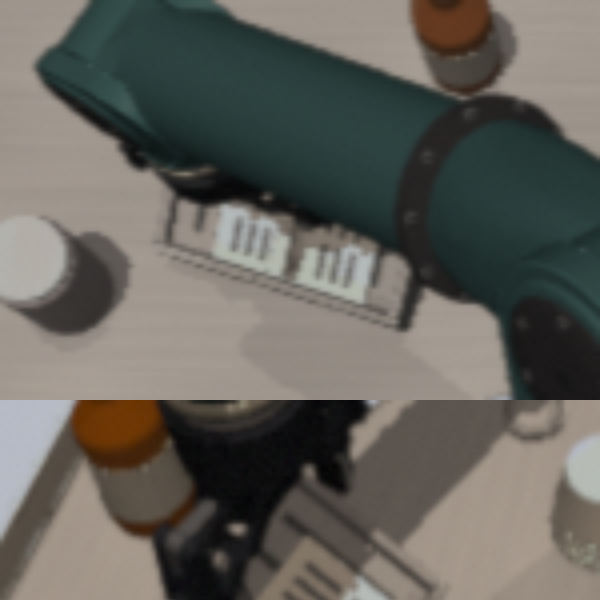

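```bash
python3 - <<'E'
from h import *
for n,t,uv,z in(('top','syrup',(261.5,118.4),.1),('top','jar',(377.4,123.7),.06),('side','syrup',(213.6,240.1),.1),('side','jar',(261.8,158.1),.055),('top','tea',(156.7,178.3),.08),('top','mug',(474,182),.06)): print(n,t,atz(n,uv,z).round(3))
E
```

```text
top syrup [0.746 0.186 0.1  ]
top jar [ 0.752 -0.187  0.06 ]
side syrup [0.748 0.196 0.1  ]
side jar [ 0.748 -0.186  0.055]
top tea [0.548 0.508 0.08 ]
top mug [ 0.564 -0.494  0.06 ]
```

```bash
python3 -m inch '[[0.18,-0.12,2,0,0,0,1],[0,0,2,0,0,0,1],[0,0,2,0,0,0,1],[0,0,1.5,0,0,0,1],[0,0,0.9,0,0,0,1],[0,0,0.4,0,0,0,1],[0,0,0,0,0,0,1]]'; python3 - <<'E'
from tw import *
delta(goal_vert('large',.045,-.0065,.036,0))
im2=camera('side');cv2.imwrite('pics/p2s.png',cv2.resize(im2[230:350,180:330],(750,600),interpolation=cv2.INTER_CUBIC)[:,:,::-1])
E
```

```text
time_s: 10.05
position: [0.5812, 0.308, 0.0715]
tcp_rot: [0.0, 0.99, -0.139, -0.0]
ft_force: [-0.2, 0.2, -0.2]
opening: 1.004
t 10.05 pos [0.5812 0.308  0.0715] F [-0.2  0.2 -0.2] op 1.004
goal [0.5808 0.3075 0.07  ] dworld [-0.0003 -0.0004 -0.0015] 
 turn tool deg [ 0.05 -0.    0.02] 
 shift now-axes cm [-0.02  0.05  0.15]  shift goal-axes cm [-0.02  0.05  0.15]
```

View pics/p2s.png

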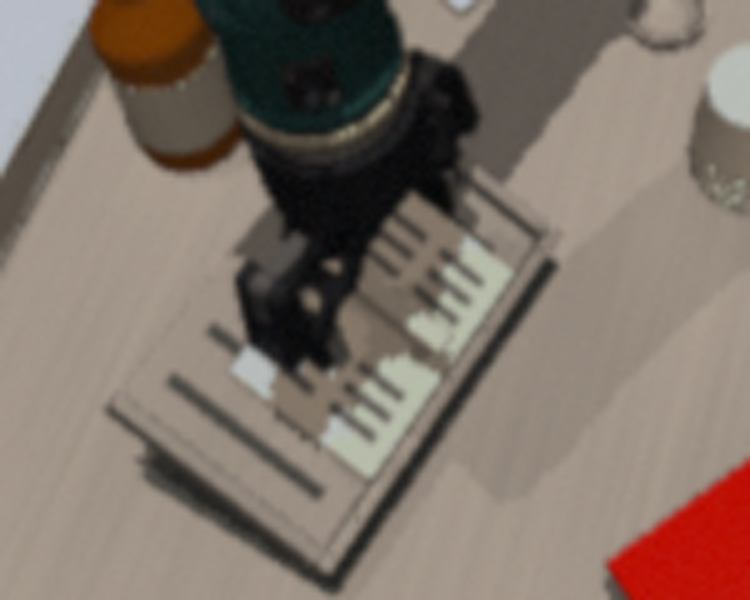

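The fingers straddle the handle, about (345,300) in the crop, so I'm closing on it.

```bash
python3 -m inch '[[0,0,0.1,0,0,0,0],[0,0,0,0,0,0,-1],[0,0,0,0,0,0,-1],[0,0,0,0,0,0,-1],[0,0,0,0,0,0,-1],[0,0,0,0,0,0,-1],[0,0,0,0,0,0,-1],[0,0,0,0,0,0,-1]]'; python3 - <<'E'
from tw import *
delta(goal_vert('large',.045,-.0065,.036,0))
im2=camera('side');cv2.imwrite('pics/p3s.png',cv2.resize(im2[230:350,180:330],(750,600),interpolation=cv2.INTER_CUBIC)[:,:,::-1])
E
```

```text
time_s: 10.9
position: [0.5811, 0.3078, 0.0706]
tcp_rot: [0.001, 0.99, -0.139, -0.0]
ft_force: [0.5, 0.1, -0.8]
opening: 0.007
t 10.9 pos [0.5811 0.3078 0.0706] F [ 0.5  0.1 -0.8] op 0.007
goal [0.5808 0.3075 0.07  ] dworld [-0.0003 -0.0003 -0.0007] 
 turn tool deg [ 0.06 -0.01  0.03] 
 shift now-axes cm [-0.02  0.03  0.07]  shift goal-axes cm [-0.02  0.03  0.07]
```

View pics/p3s.png

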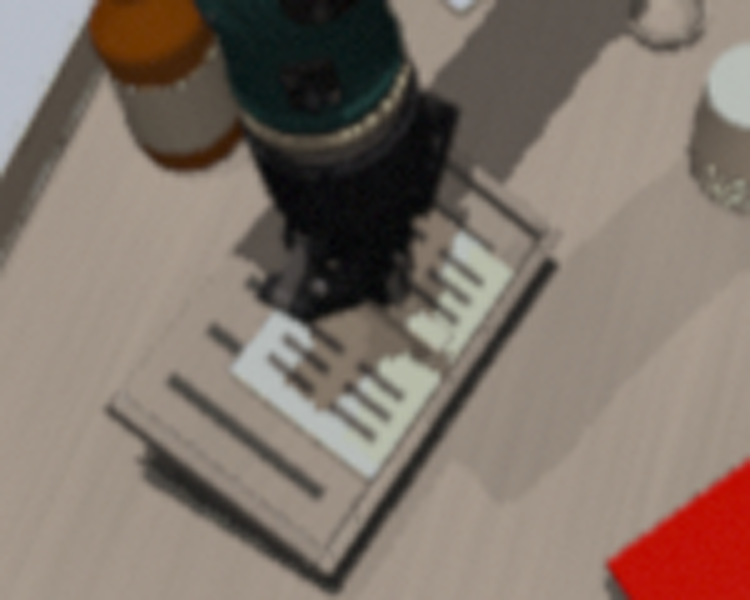

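```bash
python3 - <<'E'
from ov import *
s=state(); x=np.array(s['position'])
im=camera('side'); im1=camera('top')
R=rot(s['tcp_rot']).as_matrix()
off=np.array([210,260]);sc=8
it=tray_items('large')+on_tray('large',.09,.13,.045,-.0065)+[(np.array([x,x-R[:,2]*.0187,x-R[:,2]*.06]),(0,255,255))]
c=draw(im,'side',(210,260),(90,70),8,it)
cv2.imwrite('pics/p4.png',c[:,:,::-1])
print(proj('side',x),proj('top',x))
E
```

```text
[[259.63698689 294.5238171 ]] [[221.76476444 170.3182693 ]]
```

View pics/p4.png

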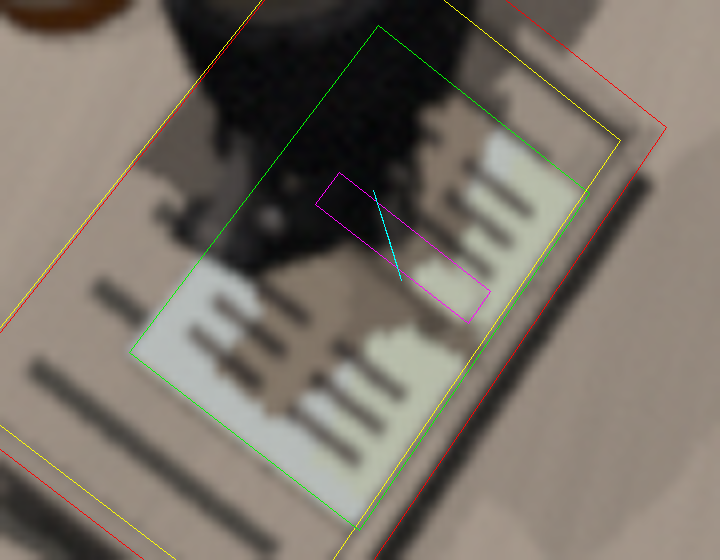

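```bash
python3 -m inch '[[0,0,-0.5,0,0,0,-1],[0,0,-0.7,0,0,0,-1],[0,0,-0.8,0,0,0,-1],[0,0,0,0,0,0,-1]]'; python3 - <<'E'
from ov import *
im=camera('side'); im1=camera('top')
c=draw(im,'side',(210,250),(80,70),8,[]); d=draw(im1,'top',(190,130),(80,70),8,[])
cv2.imwrite('pics/p5.png',c[:,:,::-1]);cv2.imwrite('pics/p5t.png',d[:,:,::-1])
E
```

```text
time_s: 11.45
position: [0.5821, 0.3088, 0.0925]
tcp_rot: [-0.001, 0.99, -0.139, 0.001]
ft_force: [-0.0, -0.2, -0.4]
opening: -0.001
```

View pics/p5.png

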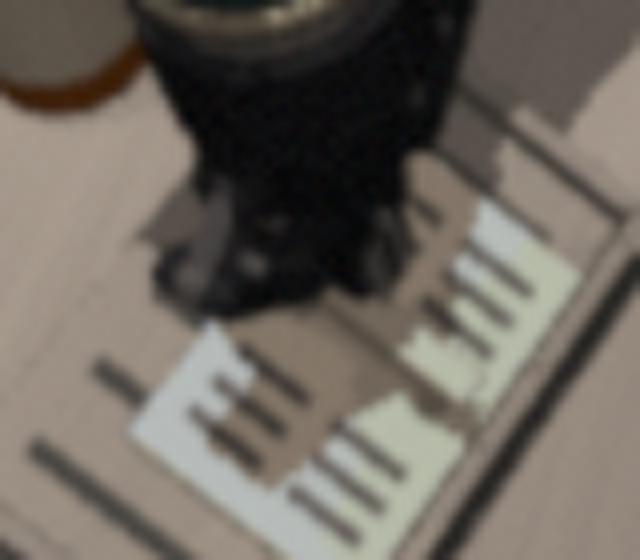

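View pics/p5t.png

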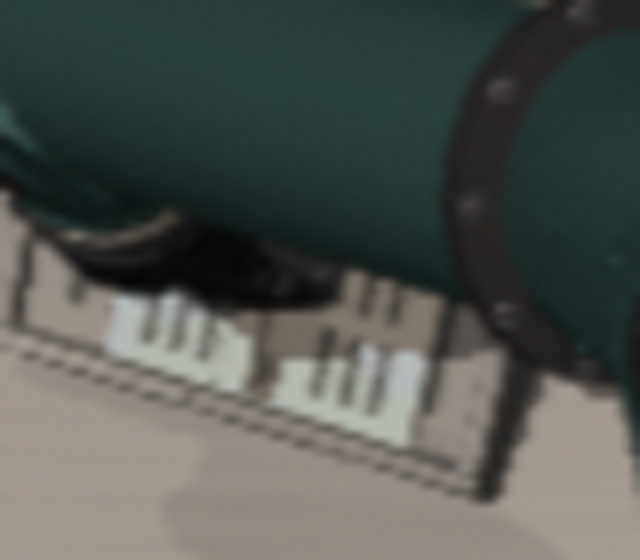

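```bash
python3 - <<'E'
from ov import *
for x in([.3106,-.6551,.192],):
    print(proj('side',x),proj('top',x))
a=cv2.imread('pics/side0.png')[20:80,380:460]; b=cv2.imread('pics/top0.png')[230:290,520:600]
cv2.imwrite('pics/tip.png',np.hstack([cv2.resize(a,(400,300),interpolation=cv2.INTER_CUBIC),cv2.resize(b,(400,300),interpolation=cv2.INTER_CUBIC)]))
s=state();print(proj('side',s['position']))
E
```

```text
[[405.79398375  65.95778217]] [[550.18659614 260.79140887]]
[[258.31090116 290.82081274]]
```

View pics/tip.png

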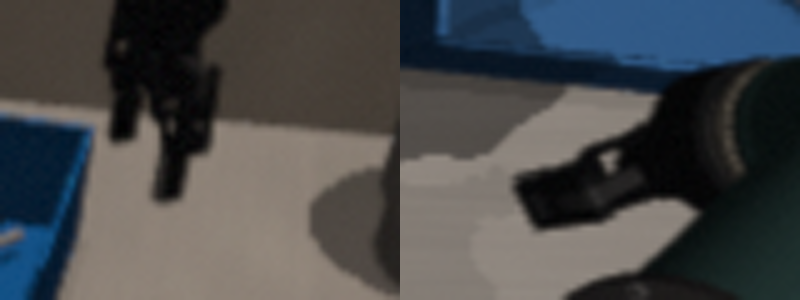

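```bash
python3 - <<'E'
from ov import *
x=np.array([.5812,.308,.0715]); yd=np.array([.277,.961,0])
for w in(.043,.057):
  for s in(1,-1):
    print(w*s,proj('side',x+yd*w*s+[0,0,.013]).round(1))
# start: tool y = (.43,-.905)
x=np.array([.3106,-.6551,.192]); yd=np.array([.43,-.905,0])
for w in(.043,.057):
  for s in(1,-1): print(w*s,proj('side',x+yd*w*s+[0,0,.013]).round(1),proj('top',x+yd*w*s+[0,0,.013]).round(1))
R,t=P('side')[3:]; print(-R.T@t); R,t=P('top')[3:]; print(-R.T@t)
E
```

```text
0.043 [[248.5 306.4]]
-0.043 [[268.5 278.5]]
0.057 [[245.  311.3]]
-0.057 [[271.6 274.2]]
0.043 [[402.3  57.2]] [[566.  254.2]]
-0.043 [[410.6  68.6]] [[538.9 266.9]]
0.057 [[401.   55.4]] [[570.4 252.1]]
-0.057 [[412.   70.6]] [[534.4 269. ]]
[0.32506435 0.67415459 0.92516585]
[2.15861942e-01 5.85839725e-04 1.51636900e+00]
```

```bash
python3 -m inch '[[0,0,-2,0,0,0,-1],[0,0,-3,0,0,0,-1],[0,0,-3,0,0,0,-1],[0,0,-2,0,0,0,-1],[0,0,0,0,0,0,-1]]'; python3 - <<'E'
from ov import *
im=camera('side'); im1=camera('top'); s=state(); x=np.array(s['position']);R=rot(s['tcp_rot']).as_matrix()
ax=[(np.array([x,x-R[:,2]*.0187,x-R[:,2]*.15]),(0,255,255)),(np.array([x+R[:,0]*.011,x-R[:,0]*.011]),(255,0,255))]
c=draw(im,'side',(200,210),(100,100),6,ax); d=draw(im1,'top',(170,100),(100,100),6,ax)
cv2.imwrite('pics/p6.png',c[:,:,::-1]);cv2.imwrite('pics/p6t.png',d[:,:,::-1])
E
```

```text
time_s: 12.05
position: [0.5827, 0.3097, 0.1939]
tcp_rot: [-0.001, 0.99, -0.139, 0.002]
ft_force: [0.2, 0.4, -0.4]
opening: -0.001
```

View pics/p6.png

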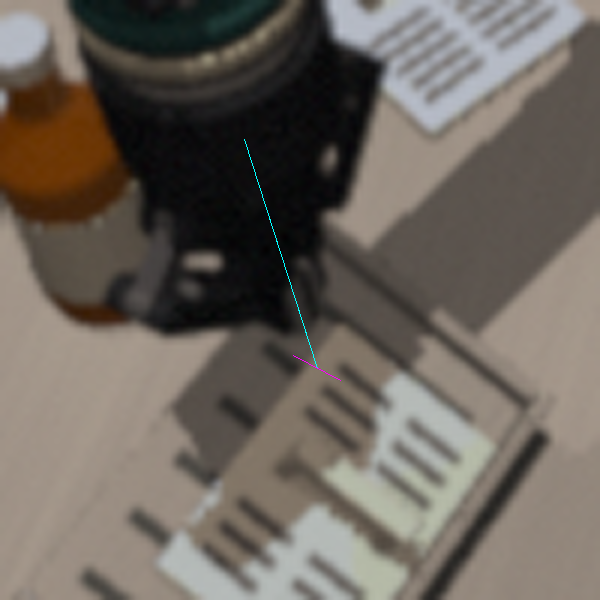

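View pics/p6t.png

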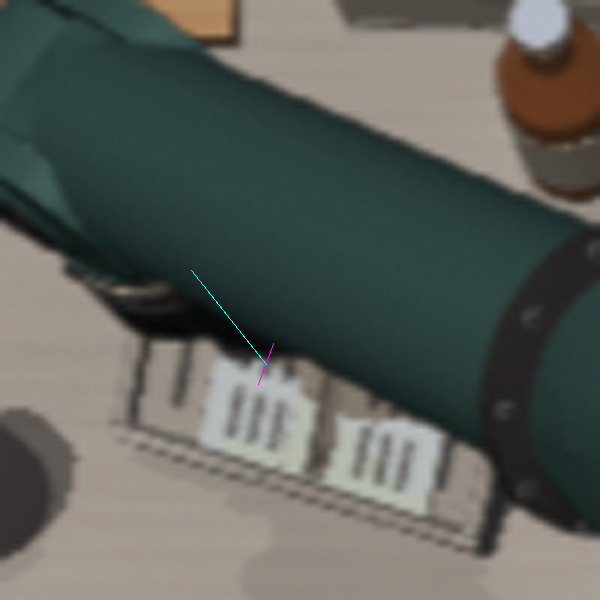

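```bash
python3 - <<'E'
from tw import *
print(atz('top',(193,236),.0),atz('top',(277,220),.08))
chain([(np.array([.455,.23,.12]),Rv(-.28),7),(np.array([.455,.23,.01]),Rv(-.28),6)])
E
```

```text
[0.37771887 0.40303996 0.        ] [0.42475539 0.12591096 0.08      ]
t 12.15
7 x [-1.42,1.56,1.01,0.01,-0.0,0.0] | end [0.455 0.23  0.12 ] q [-0.01  0.52 -0.73  2.13  0.55  0.69 -2.97] ikerr 0.0 spd% 18 marg 0.12
6 x [-0.01,0.0,1.83,0.0,-0.0,0.0] | end [0.455 0.23  0.01 ] q [-0.24  0.66 -0.43  2.19  0.67  0.42 -3.07] ikerr 0.0 spd% 23 marg 0.02
```

```bash
python3 - <<'E'
from tw import *
chain([(np.array([.455,.24,.12]),Rv(.12),7),(np.array([.455,.24,.01]),Rv(.12),6),(np.array([.455,.24,-.04]),Rv(.12),4)])
E
```

```text
t 12.15
7 x [-1.7,1.16,1.01,0.01,0.0,-3.27] | end [0.455 0.24  0.12 ] q [ 0.04  0.56 -0.83  2.11  0.63  0.73 -2.66] ikerr 0.0 spd% 18 marg 0.27
6 x [0.0,0.0,1.83,0.0,0.0,-0.0] | end [0.455 0.24  0.01 ] q [-0.12  0.71 -0.63  2.17  0.87  0.53 -2.87] ikerr 0.0 spd% 14 marg 0.22
4 x [0.01,0.0,1.25,0.0,0.0,-0.0] | end [ 0.455  0.24  -0.04 ] q [-0.19  0.78 -0.53  2.18  0.99  0.44 -2.98] ikerr 0.0 spd% 10 marg 0.11
```

```bash
python3 -m inch '[[-1.7,1.16,1,0,0,-3.27,-1],[-1.7,1.16,1,0,0,-3.27,-1],[-1.7,1.16,1,0,0,-3.27,-1],[-1.7,1.16,1,0,0,-3.27,-1],[-1.7,1.16,1,0,0,-3.27,-1],[-1.7,1.16,1,0,0,-3.27,-1],[-1.7,1.16,1,0,0,-3.27,-1],[0,0,2.5,0,0,0,-1],[0,0,3,0,0,0,-1],[0,0,2.5,0,0,0,-1]]';  python3 -m inch '[[0,0,1,0,0,0,-1],[0,0,0.5,0,0,0,-1],[0,0,0.3,0,0,0,-1],[0,0,0,0,0,0,-1]]'; python3 lg.py;python3 - <<'E'
from ov import *
im=camera('side'); s=state(); x=np.array(s['position']);R=rot(s['tcp_rot']).as_matrix()
ax=[(np.array([x,x-R[:,2]*.0187,x-R[:,2]*.15]),(0,255,255)),(np.array([x+R[:,0]*.011,x-R[:,0]*.011]),(255,0,255))]
u=proj('side',x)[0].astype(int); print(u)
c=draw(im,'side',(u[0]-50,u[1]-60),(100,100),6,ax); cv2.imwrite('pics/p7.png',c[:,:,::-1])
E
```

```text
time_s: 13.15
position: [0.4533, 0.2388, 0.0382]
tcp_rot: [0.001, 0.998, 0.06, -0.002]
ft_force: [-0.3, 0.0, -0.5]
opening: -0.001
time_s: 13.55
position: [0.455, 0.2406, 0.023]
tcp_rot: [0.0, 0.998, 0.06, 0.0]
ft_force: [0.2, -0.4, -0.2]
opening: -0.002
13.55 q [-0.097  0.691 -0.661  2.169  0.837  0.556 -2.843] pos [0.455 0.241 0.023] F [ 0.2 -0.4 -0.2]
[[0.993, 0.12, 0.0], [0.12, -0.993, -0.001], [0.0, 0.001, -1.0]]
[314 289]
```

View pics/p7.png

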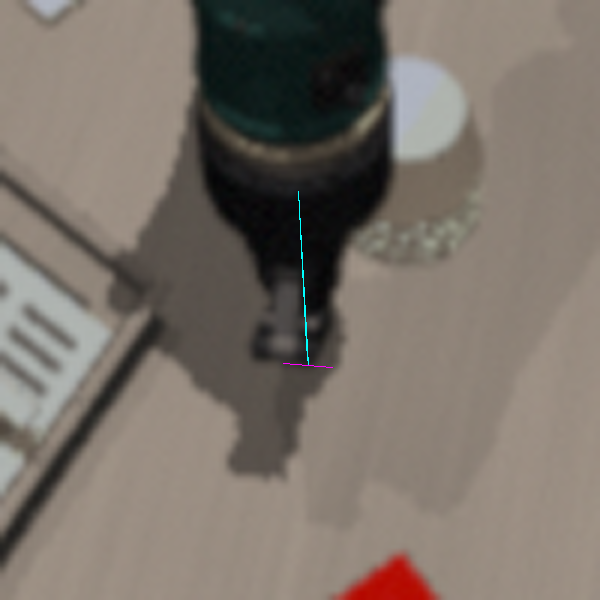

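```bash
python3 -m inch '[[0,0,0.4,0,0,0,-1],[0,0,0.4,0,0,0,-1],[0,0,0,0,0,0,-1]]'; python3 -m inch '[[0,0,0.4,0,0,0,-1],[0,0,0.2,0,0,0,-1],[0,0,0,0,0,0,-1]]';python3 -m inch '[[0,0,0.3,0,0,0,-1],[0,0,0,0,0,0,-1]]'
```

```text
time_s: 13.9
position: [0.4548, 0.2401, 0.0145]
tcp_rot: [0.001, 0.998, 0.06, -0.0]
ft_force: [-0.5, -1.3, 0.7]
opening: 0.003
time_s: 14.2
position: [0.4546, 0.2402, 0.0084]
tcp_rot: [0.001, 0.998, 0.06, -0.0]
ft_force: [0.6, 0.6, 0.0]
opening: -0.001
time_s: 14.4
position: [0.4547, 0.2402, 0.0054]
tcp_rot: [0.001, 0.998, 0.06, -0.0]
ft_force: [0.2, -1.0, -0.7]
opening: -0.0
```

```bash
python3 -m inch '[[0,0,0.3,0,0,0,-1],[0,0,0,0,0,0,-1]]'; python3 -m inch '[[0,0,0.3,0,0,0,-1],[0,0,0,0,0,0,-1]]';python3 -m inch '[[0,0,0.3,0,0,0,-1],[0,0,0,0,0,0,-1]]'
```

```text
time_s: 14.6
position: [0.4547, 0.2402, 0.0024]
tcp_rot: [0.001, 0.998, 0.06, -0.0]
ft_force: [0.5, -0.5, -0.0]
opening: 0.002
time_s: 14.8
position: [0.4547, 0.2402, -0.0006]
tcp_rot: [0.001, 0.998, 0.06, -0.0]
ft_force: [0.5, -0.4, 0.4]
opening: -0.005
time_s: 15.0
position: [0.4547, 0.2402, -0.0036]
tcp_rot: [0.001, 0.998, 0.06, -0.0]
ft_force: [-0.4, 0.3, 0.2]
opening: -0.004
```

```bash
python3 - <<'E'
from ov import *
im=camera('side'); s=state(); x=np.array(s['position']);R=rot(s['tcp_rot']).as_matrix()
ax=[(np.array([x-R[:,2]*.0,x-R[:,2]*.04]),(0,255,255))]
u=proj('side',x)[0].astype(int); print(u)
c=draw(im,'side',(u[0]-35,u[1]-40),(70,70),8,ax); cv2.imwrite('pics/p8.png',c[:,:,::-1])
E
python3 -m inch '[[0,0,0.5,0,0,0,-1],[0,0,0,0,0,0,-1]]'; python3 -m inch '[[0,0,0.5,0,0,0,-1],[0,0,0,0,0,0,-1]]'
```

```text
[315 293]
time_s: 15.25
position: [0.4546, 0.2401, -0.0088]
tcp_rot: [0.001, 0.998, 0.06, -0.0]
ft_force: [0.5, 0.1, -0.7]
opening: 0.002
time_s: 15.45
position: [0.4545, 0.24, -0.0138]
tcp_rot: [0.001, 0.998, 0.06, -0.0]
ft_force: [0.1, 0.6, 0.4]
opening: -0.002
```

View pics/p8.png

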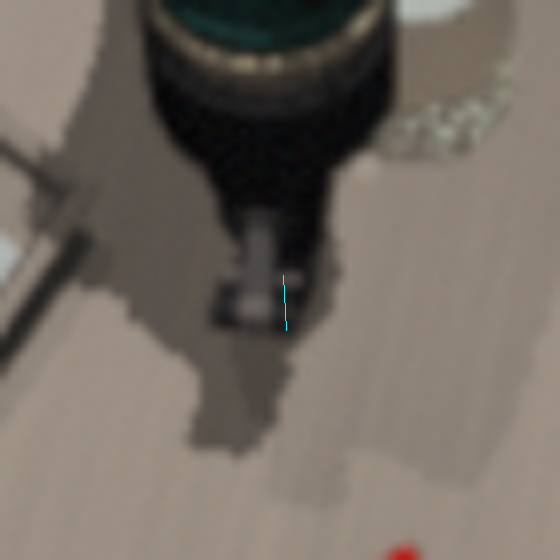

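```bash
python3 -m inch '[[0,0,0.4,0,0,0,-1],[0,0,0,0,0,0,-1]]'; python3 -m inch '[[0,0,0.4,0,0,0,-1],[0,0,0,0,0,0,-1]]';python3 -m inch '[[0,0,0.4,0,0,0,-1],[0,0,0,0,0,0,-1]]';  python3 - <<'E'
from ov import *
im=camera('top'); im2=camera('side'); s=state(); x=np.array(s['position']);R=rot(s['tcp_rot']).as_matrix()
ax=[(np.array([x-R[:,2]*.0,x-R[:,2]*.04]),(0,255,255))]
o=[]
for n,i in(('side',im2),('top',im)):
    u=proj(n,x)[0].astype(int); o.append(draw(i,n,(u[0]-25,u[1]-40),(50,70),8,ax))
cv2.imwrite('pics/p9.png',np.hstack(o)[:,:,::-1])
E
```

```text
time_s: 15.65
position: [0.4546, 0.2401, -0.0177]
tcp_rot: [0.001, 0.998, 0.06, -0.0]
ft_force: [-0.6, 0.4, 0.2]
opening: -0.001
time_s: 15.85
position: [0.4547, 0.2402, -0.0216]
tcp_rot: [0.001, 0.998, 0.06, -0.0]
ft_force: [0.5, 0.7, -0.6]
opening: 0.003
time_s: 16.05
position: [0.4546, 0.2402, -0.0256]
tcp_rot: [0.001, 0.998, 0.06, -0.0]
ft_force: [-0.2, 0.5, -0.0]
opening: 0.0
```

View pics/p9.png

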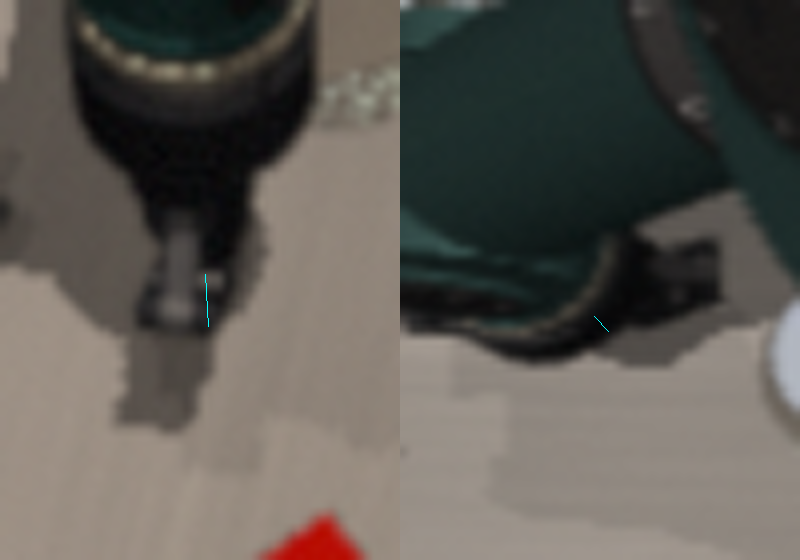

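```bash
cat > tri.py <<'E'
from h import *
def tri(us,ut):
    o1,d1=ray('side',us);o2,d2=ray('top',ut); d1=d1/np.linalg.norm(d1);d2=d2/np.linalg.norm(d2)
    A=np.c_[d1,-d2]; k,*_=np.linalg.lstsq(A,o2-o1,rcond=None); a=o1+d1*k[0];b=o2+d2*k[1]; return (a+b)/2,np.linalg.norm(a-b)
E
python3 - <<'E'
from tri import *
x=np.array([.4546,.2402,-.0256]); us=proj('side',x)[0].astype(int)-[25,40]; ut=proj('top',x)[0].astype(int)-[25,40]
f=lambda o,c:o+np.array(c)/8-.5
print('tip',tri(f(us,(185,330)),f(ut,(318,270))))
print('tip2',tri(f(us,(175,325)),f(ut,(315,290))))
# hand flange: gold ring centre side (195,60), top ring ~ (195,330)?
print('ring',tri(f(us,(195,65)),f(ut,(170,300))))
E
```

```text
tip (array([ 0.48434542,  0.20619712, -0.10458032]), np.float64(0.02154531295357694))
tip2 (array([ 0.48174486,  0.20666173, -0.1029749 ]), np.float64(0.008571600974029774))
ring (array([0.44928853, 0.23056424, 0.13417275]), np.float64(0.015415837938994507))
```

```bash
python3 -m inch '[[0,0,0.4,0,0,0,-1],[0,0,0,0,0,0,-1]]'; python3 -m inch '[[0,0,0.3,0,0,0,-1],[0,0,0,0,0,0,-1]]';python3 -m inch '[[0,0,0.3,0,0,0,-1],[0,0,0,0,0,0,-1]]'
```

```text
time_s: 16.35
position: [0.4547, 0.2401, -0.0296]
tcp_rot: [0.001, 0.998, 0.06, -0.0]
ft_force: [-0.7, 0.9, -0.3]
opening: 0.002
time_s: 16.55
position: [0.4547, 0.2402, -0.0326]
tcp_rot: [0.001, 0.998, 0.06, -0.0]
ft_force: [-0.2, 0.6, -0.3]
opening: 0.003
time_s: 16.75
position: [0.4547, 0.2402, -0.0356]
tcp_rot: [0.001, 0.998, 0.06, -0.0]
ft_force: [0.3, -0.0, 0.1]
opening: -0.001
```

```bash
python3 -m inch '[[0,0,0.3,0,0,0,-1],[0,0,0,0,0,0,-1]]'; python3 -m inch '[[0,0,0.3,0,0,0,-1],[0,0,0,0,0,0,-1]]'; python3 lg.py; python3 - <<'E'
from ov import *
im=camera('side'); im1=camera('top'); s=state(); x=np.array(s['position']);R=rot(s['tcp_rot']).as_matrix()
ax=[(np.array([x-R[:,2]*.0,x-R[:,2]*.04]),(0,255,255))]
u=proj('side',x)[0].astype(int)
cv2.imwrite('pics/p10.png',draw(im,'side',(u[0]-50,u[1]-50),(100,100),6,ax)[:,:,::-1])
cv2.imwrite('pics/p10t.png',im1[:,:,::-1])
E
```

```text
time_s: 16.95
position: [0.4547, 0.2402, -0.0385]
tcp_rot: [0.001, 0.998, 0.06, -0.0]
ft_force: [-0.8, -0.7, 0.2]
opening: 0.002
time_s: 17.15
position: [0.455, 0.2402, -0.0393]
tcp_rot: [0.001, 0.998, 0.06, 0.001]
ft_force: [-2.2, -3.0, 21.1]
opening: 0.002
17.15 q [-0.199  0.777 -0.52   2.186  0.991  0.434 -2.982] pos [ 0.455  0.24  -0.039] F [-2.2 -3.  21.1]
[[0.993, 0.12, 0.002], [0.12, -0.993, -0.003], [0.002, 0.003, -1.0]]
```

View pics/p10.png

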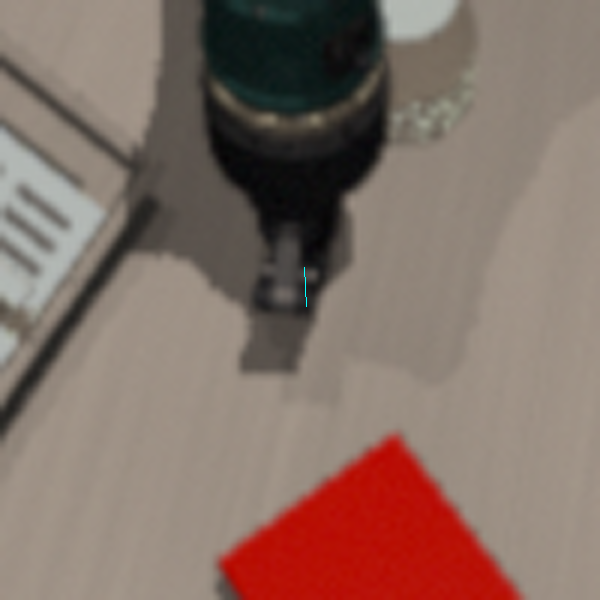

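View pics/p10t.png

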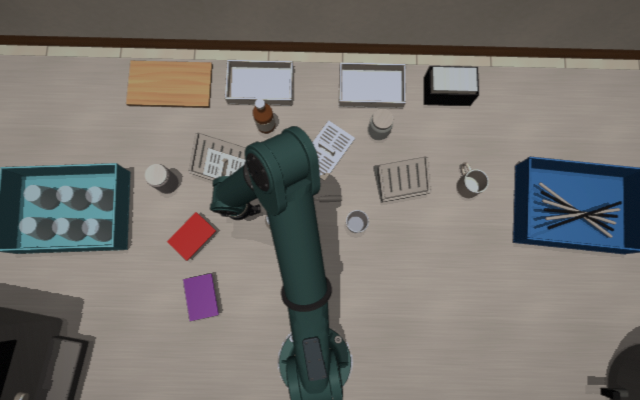

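```bash
cat >> plan.py <<'E'
ZO=np.array([0,0,-.0385])
def off(g): return g[0]+ZO,g[1]
E
python3 - <<'E'
from tw import *
a=off(goal_vert('large',.045,-.0065,.036,.09))
chain([(np.array([.455,.24,.06]),Rv(.12),5),(a[0],a[1],8),(a[0]-[0,0,.09],a[1],6)])
E
```

```text
t 17.25
5 x [0.0,0.01,-1.99,0.03,-0.02,0.01] | end [0.455 0.24  0.06 ] q [-0.04  0.64 -0.73  2.15  0.75  0.62 -2.76] ikerr 0.0 spd% 17 marg 0.16
8 x [1.54,-0.94,-0.77,-0.0,-0.0,2.86] | end [0.581 0.308 0.122] q [-0.1   0.68 -0.69  1.8   0.55  0.87 -2.9 ] ikerr 0.0 spd% 15 marg 0.19
6 x [-0.01,0.01,1.51,-0.0,-0.0,0.0] | end [0.58  0.307 0.031] q [-0.15  0.78 -0.61  1.85  0.65  0.72 -2.99] ikerr 0.0 spd% 8 marg 0.1
```

```bash
python3 -m inch '[[0,0,-2,0,0,0,-1],[0,0,-2.5,0,0,0,0],[0,0,-2.5,0,0,0,1],[0,0,-3,0,0,0,1],[1.54,-0.94,-0.8,0,0,2.86,1],[1.54,-0.94,-0.8,0,0,2.86,1],[1.54,-0.94,-0.8,0,0,2.86,1],[1.54,-0.94,-0.8,0,0,2.86,1],[1.54,-0.94,-0.8,0,0,2.86,1],[1.54,-0.94,-0.8,0,0,2.86,1]]'; python3 -m inch '[[1.54,-0.94,-0.8,0,0,2.86,1],[1.54,-0.94,-0.8,0,0,2.86,1],[0,0,0,0,0,0,1]]'; python3 - <<'E'
from tw import *
delta(off(goal_vert('large',.045,-.0065,.036,0)))
E
```

```text
time_s: 18.25
position: [0.5475, 0.2964, 0.1069]
tcp_rot: [0.001, 0.996, -0.09, -0.0]
ft_force: [0.1, -0.2, -0.4]
opening: 1.001
time_s: 18.55
position: [0.5842, 0.3095, 0.1237]
tcp_rot: [-0.001, 0.99, -0.14, 0.002]
ft_force: [0.3, 0.8, 0.1]
opening: 1.0
t 18.55 pos [0.5842 0.3095 0.1237] F [0.3 0.8 0.1] op 1.0
goal [0.5808 0.3075 0.0315] dworld [-0.0033 -0.002  -0.0922] 
 turn tool deg [-0.14 -0.18 -0.07] 
 shift now-axes cm [-0.29  0.31  9.22]  shift goal-axes cm [-0.27  0.28  9.22]
```

```bash
python3 -m inch '[[-0.28,0.3,1.5,0,0,0,1],[0,0,2,0,0,0,1],[0,0,2,0,0,0,1],[0,0,1.5,0,0,0,1],[0,0,1.2,0,0,0,1],[0,0,0.7,0,0,0,1],[0,0,0.3,0,0,0,1],[0,0,0,0,0,0,1]]'; python3 - <<'E'
from tw import *
delta(off(goal_vert('large',.045,-.0065,.036,0)))
im2=camera('side');cv2.imwrite('pics/p11.png',cv2.resize(im2[230:350,180:330],(750,600),interpolation=cv2.INTER_CUBIC)[:,:,::-1])
E
```

```text
time_s: 19.35
position: [0.5775, 0.3063, 0.0305]
tcp_rot: [0.0, 0.99, -0.139, -0.0]
ft_force: [-0.2, -0.0, 0.4]
opening: 0.999
t 19.35 pos [0.5775 0.3063 0.0305] F [-0.2 -0.   0.4] op 0.999
goal [0.5808 0.3075 0.0315] dworld [0.0033 0.0012 0.0009] 
 turn tool deg [ 0.06 -0.    0.05] 
 shift now-axes cm [ 0.28 -0.21 -0.09]  shift goal-axes cm [ 0.28 -0.21 -0.09]
```

View pics/p11.png

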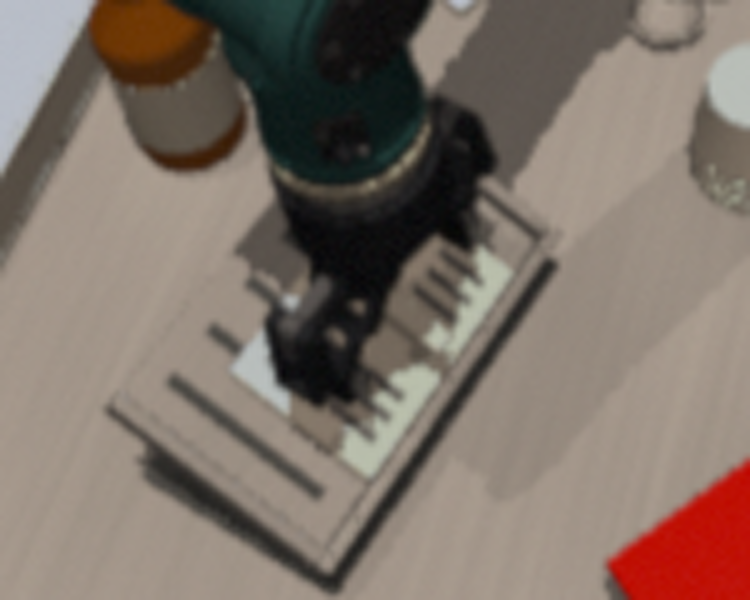

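```bash
python3 -m inch '[[0.28,-0.2,0,0,0,0,1],[0,0,0,0,0,0,0],[0,0,0,0,0,0,-1],[0,0,0,0,0,0,-1],[0,0,0,0,0,0,-1],[0,0,0,0,0,0,-1],[0,0,0,0,0,0,-1],[0,0,0,0,0,0,-1]]'; python3 lg.py
```

```text
time_s: 20.2
position: [0.5811, 0.3075, 0.0309]
tcp_rot: [0.0, 0.99, -0.139, 0.0]
ft_force: [-0.6, 0.0, 2.9]
opening: 0.132
20.2 q [-0.157  0.782 -0.604  1.845  0.651  0.723 -2.982] pos [0.581 0.307 0.031] F [-0.6  0.   2.9]
[[0.961, -0.276, 0.0], [-0.276, -0.961, -0.001], [0.0, 0.001, -1.0]]
```

```bash
python3 - <<'E'
from tw import *
s=state(); x=np.array(s['position'])
b=off(goal_vert('small',.051,0,.036,.15)); c=off(goal_vert('small',.051,0,.036,.03))
chain([(x+[0,0,.17],Rv(-.28),8),(b[0]+[0,0,.02],b[1],24),(c[0],c[1],7)])
E
```

```text
t 20.2
8 x [0.0,0.0,-2.12,0.0,-0.0,0.0] | end [0.581 0.308 0.201] q [-0.06  0.59 -0.74  1.74  0.47  0.99 -2.83] ikerr 0.0 spd% 11 marg 0.13
24 x [-0.0,2.45,-0.02,0.0,-0.0,-1.18] | end [ 0.556 -0.274  0.206] q [ 0.98  0.58 -0.88  1.82  0.53  1.   -1.47] ikerr 0.0 spd% 20 marg 0.3
7 x [-0.01,-0.01,2.02,0.01,-0.0,0.01] | end [ 0.555 -0.273  0.064] q [ 0.89  0.74 -0.74  1.92  0.71  0.77 -1.62] ikerr 0.0 spd% 11 marg 0.41
```

```bash
python3 -m inch '[[0,0,-0.6,0,0,0,-1],[0,0,-1,0,0,0,-1],[0,0,-1.5,0,0,0,-1],[0,0,-2.2,0,0,0,-1],[0,0,-2.8,0,0,0,-1],[0,0,-2.8,0,0,0,-1],[0,0,-2.8,0,0,0,-1],[0,0,-2,0,0,0,-1],[0,0,-1.3,0,0,0,-1],[0,0,0,0,0,0,-1]]'; python3 - <<'E'
from ov import *
im=camera('side'); im1=camera('top'); s=state(); print(s['position'],s['ft_force'],s['opening'])
cv2.imwrite('pics/p12.png',cv2.resize(im[200:350,160:340],(720,600),interpolation=cv2.INTER_CUBIC)[:,:,::-1])
from tw import *
b=off(goal_vert('small',.051,0,.036,.17))
chain([(b[0],b[1],24)])
E
```

```text
time_s: 21.2
position: [0.5818, 0.3086, 0.2034]
tcp_rot: [-0.001, 0.99, -0.139, 0.002]
ft_force: [0.0, -0.1, -1.6]
opening: 0.128
[0.58054416 0.30697625 0.20037146] [ 0.44417849 -0.21371714 -0.93989165] 0.1285238014892238
t 21.3
24 x [0.0,2.45,-0.01,0.0,0.0,-1.18] | end [ 0.556 -0.275  0.204] q [ 0.98  0.58 -0.88  1.82  0.53  0.99 -1.47] ikerr 0.0 spd% 20 marg 0.3
```

View pics/p12.png

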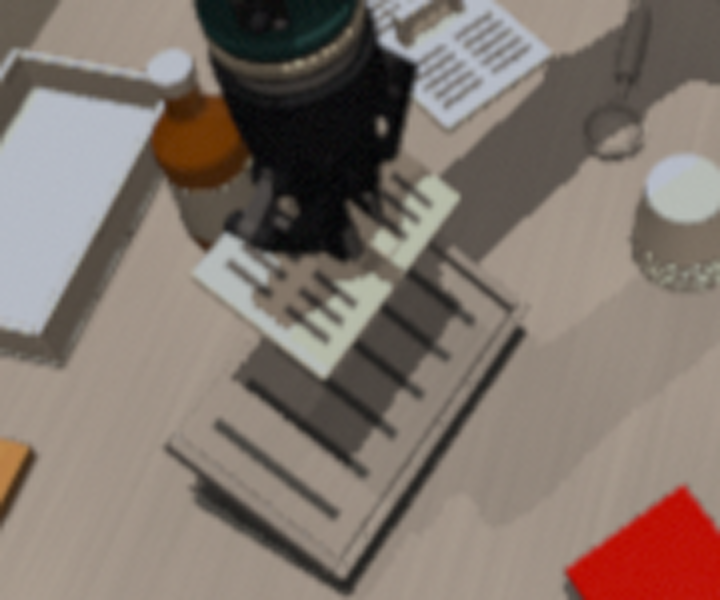

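The small grate is lifted and held at its tilt, with the white plate around (325,275) in the crop. I'm carrying it to the small stand.

```bash
python3 -m inch '[[0,1.2,0,0,0,0,-1],[0,2,0,0,0,-1,-1],[0,2.6,0,0,0,-1.3,-1],[0,2.8,0,0,0,-1.3,-1],[0,2.8,0,0,0,-1.3,-1],[0,2.8,0,0,0,-1.3,-1],[0,2.8,0,0,0,-1.3,-1],[0,2.8,0,0,0,-1.3,-1],[0,2.8,0,0,0,-1.3,-1],[0,2.8,0,0,0,-1.3,-1]]'; python3 -m inch '[[0,2.8,0,0,0,-1.3,-1],[0,2.8,0,0,0,-1.3,-1],[0,2.8,0,0,0,-1.3,-1],[0,2.8,0,0,0,-1.3,-1],[0,2.8,0,0,0,-1.3,-1],[0,2.8,0,0,0,-1.3,-1],[0,2.8,0,0,0,-1.3,-1],[0,2.8,0,0,0,-1.3,-1],[0,2.5,0,0,0,-1.3,-1],[0,2,0,0,0,-1.3,-1]]'; python3 -m inch '[[0,1.2,0,0,0,-1.3,-1],[0,0.5,0,0,0,0,-1],[0,0,0,0,0,0,-1]]'; python3 - <<'E'
from tw import *
b=off(goal_vert('small',.051,0,.036,.05)); delta(b)
chain([(b[0],b[1],8)])
E
```

```text
time_s: 22.3
position: [0.5301, 0.0563, 0.1996]
tcp_rot: [0.001, 0.999, -0.04, -0.002]
ft_force: [0.4, -0.6, -1.4]
opening: 0.132
time_s: 23.3
position: [0.5346, -0.2124, 0.1996]
tcp_rot: [0.0, 0.997, 0.073, -0.002]
ft_force: [0.0, -0.5, -1.3]
opening: 0.132
time_s: 23.6
position: [0.5381, -0.2274, 0.2001]
tcp_rot: [0.0, 0.997, 0.083, -0.001]
ft_force: [0.1, 1.0, -0.9]
opening: 0.127
t 23.6 pos [ 0.5381 -0.2274  0.2001] F [ 0.1  1.  -0.9] op 0.127
goal [ 0.5554 -0.2736  0.0845] dworld [ 0.0173 -0.0462 -0.1156] 
 turn tool deg [-0.    0.13 -2.63] 
 shift now-axes cm [ 0.97  4.85 11.56]  shift goal-axes cm [ 0.72  4.88 11.56]
t 23.6
8 x [0.11,0.61,1.45,-0.0,0.02,-0.33] | end [ 0.556 -0.274  0.084] q [ 0.9   0.71 -0.76  1.91  0.68  0.8  -1.6 ] ikerr 0.0 spd% 9 marg 0.4
```

```bash
python3 -m inch '[[0.2,1.2,0,0,0.02,-0.6,-1],[0.2,1.2,1,0,0.02,-0.6,-1],[0.2,1.2,1.5,0,0.02,-0.7,-1],[0.2,1.2,2,0,0.02,-0.7,-1],[0,0,2.5,0,0,0,-1],[0,0,2.2,0,0,0,-1],[0,0,1.5,0,0,0,-1],[0,0,0.8,0,0,0,-1],[0,0,0,0,0,0,-1],[0,0,0,0,0,0,-1]]'; python3 - <<'E'
from ov import *
from tw import *
im=camera('side'); im1=camera('top')
b=off(goal_vert('small',.051,0,.036,.0)); delta(b)
d=np.array(state()['position'])-b[0]; print('above by',d)
it=tray_items('small')+[(q+[0,0,0]+d,c) for q,c in on_tray('small',.09,.13,.051,0)]
cv2.imwrite('pics/p13.png',np.hstack([draw(im,'side',(270,100),(76,90),5,it),draw(im1,'top',(365,135),(76,90),5,it)])[:,:,::-1])
E
```

```text
time_s: 24.6
position: [0.5569, -0.2723, 0.0867]
tcp_rot: [0.001, 0.994, 0.107, 0.001]
ft_force: [-0.2, 0.3, -2.1]
opening: 0.132
t 24.7 pos [ 0.5572 -0.2725  0.0874] F [-1.4 -0.8 -1.2] op 0.127
goal [ 0.5554 -0.2736  0.0345] dworld [-0.0018 -0.0012 -0.0529] 
 turn tool deg [ 0.12 -0.17  0.1 ] 
 shift now-axes cm [-0.21  0.07  5.29]  shift goal-axes cm [-0.2   0.08  5.29]
above by [0.0017808 0.0011821 0.0528883]
```

View pics/p13.png

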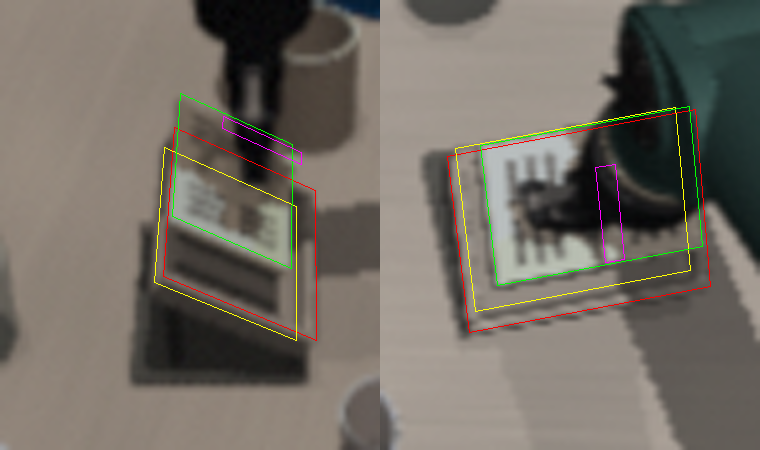

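```bash
python3 -m inch '[[-0.2,0.08,1,0,0,0,-1],[0,0,1.2,0,0,0,-1],[0,0,1.2,0,0,0,-1],[0,0,0.8,0,0,0,-1],[0,0,0.4,0,0,0,-1],[0,0,0,0,0,0,-1],[0,0,0,0,0,0,-1]]'; python3 - <<'E'
from ov import *
from tw import *
im=camera('side'); im1=camera('top')
b=off(goal_vert('small',.051,0,.036,.0)); delta(b)
cv2.imwrite('pics/p14.png',np.hstack([draw(im,'side',(270,100),(76,90),5,[]),draw(im1,'top',(365,135),(76,90),5,[])])[:,:,::-1])
E
```

```text
time_s: 25.4
position: [0.5548, -0.2735, 0.0403]
tcp_rot: [0.0, 0.994, 0.107, 0.001]
ft_force: [-0.0, 0.3, -0.3]
opening: 0.129
t 25.5 pos [ 0.555  -0.2736  0.0407] F [-0.6  0.8 -1.3] op 0.129
goal [ 0.5554 -0.2736  0.0345] dworld [ 0.0005 -0.     -0.0062] 
 turn tool deg [ 0.08 -0.11  0.1 ] 
 shift now-axes cm [0.04 0.01 0.62]  shift goal-axes cm [0.04 0.01 0.62]
```

View pics/p14.png

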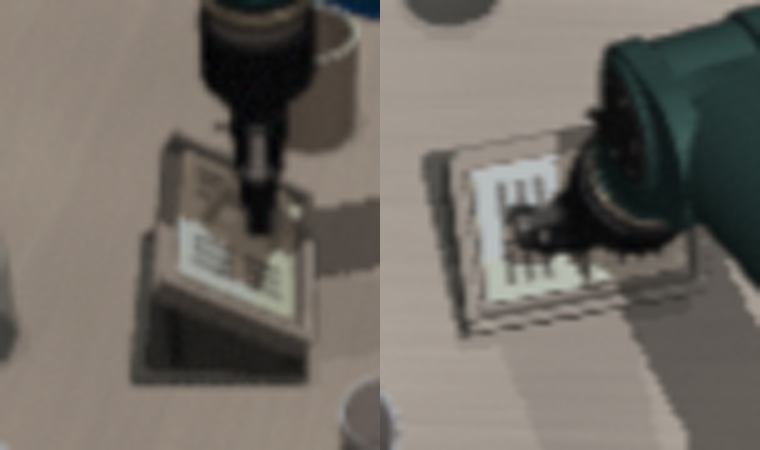

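```bash
python3 -m inch '[[0,0,0.3,0,0,0,-1],[0,0,0,0,0,0,-1]]'; python3 -m inch '[[0,0,0.2,0,0,0,-1],[0,0,0,0,0,0,-1]]';python3 -m inch '[[0,0,0.2,0,0,0,-1],[0,0,0,0,0,0,-1]]'
```

```text
time_s: 25.7
position: [0.5543, -0.2737, 0.0372]
tcp_rot: [0.0, 0.994, 0.107, 0.0]
ft_force: [0.4, 0.6, -2.0]
opening: 0.127
time_s: 25.9
position: [0.5543, -0.2736, 0.035]
tcp_rot: [0.0, 0.994, 0.107, 0.0]
ft_force: [0.4, -0.2, -1.1]
opening: 0.134
time_s: 26.1
position: [0.5545, -0.2738, 0.0339]
tcp_rot: [0.001, 0.994, 0.107, 0.0]
ft_force: [-1.1, -0.2, 4.6]
opening: 0.134
```

```bash
python3 -m inch '[[-0.26,0,0.15,0,0,0,-1],[0,0,0,0,0,0,-1]]'; python3 -m inch '[[-0.17,0,0.1,0,0,0,-1],[0,0,0,0,0,0,-1]]';python3 -m inch '[[-0.17,0,0.1,0,0,0,-1],[0,0,0,0,0,0,-1]]'; python3 -m inch '[[-0.17,0,0.1,0,0,0,-1],[0,0,0,0,0,0,-1]]'
```

```text
time_s: 26.3
position: [0.5521, -0.2744, 0.0324]
tcp_rot: [0.001, 0.994, 0.107, 0.001]
ft_force: [-1.7, 0.1, 5.0]
opening: 0.127
time_s: 26.5
position: [0.5508, -0.2748, 0.0316]
tcp_rot: [0.001, 0.994, 0.107, 0.001]
ft_force: [-1.1, -0.9, 5.8]
opening: 0.131
time_s: 26.7
position: [0.5496, -0.2751, 0.0309]
tcp_rot: [0.001, 0.994, 0.107, 0.001]
ft_force: [-1.8, -0.7, 7.0]
opening: 0.129
time_s: 26.9
position: [0.5497, -0.2752, 0.0308]
tcp_rot: [0.001, 0.994, 0.107, 0.003]
ft_force: [-0.2, 0.6, 10.6]
opening: 0.13
```

```bash
python3 -m inch '[[0,0,-0.1,0,0,0,-0.6],[0,0,0,0,0,0,-0.4],[0,0,0,0,0,0,0],[0,0,0,0,0,0,1],[0,0,0,0,0,0,1],[0,0,0,0,0,0,1],[0,0,-1,0,0,0,1],[0,0,-2,0,0,0,1],[0,0,-2.5,0,0,0,1],[0,0,-2.5,0,0,0,1]]'; python3 -m inch '[[0,0,-2.5,0,0,0,1],[0,0,-1.5,0,0,0,1]]'; python3 - <<'E'
from ov import *
im=camera('side'); im1=camera('top'); s=state();print(s['position'],s['opening'],s['time_s'])
cv2.imwrite('pics/p15.png',np.hstack([draw(im,'side',(270,100),(76,90),5,[]),draw(im1,'top',(365,135),(76,90),5,[])])[:,:,::-1])
E
```

```text
time_s: 27.9
position: [0.5468, -0.275, 0.1111]
tcp_rot: [0.0, 0.994, 0.107, 0.001]
ft_force: [0.3, -0.5, 0.1]
opening: 1.001
time_s: 28.1
position: [0.548, -0.2751, 0.1524]
tcp_rot: [0.001, 0.994, 0.107, 0.002]
ft_force: [0.2, 0.4, 0.1]
opening: 0.998
[ 0.54859048 -0.27543252  0.15233069] 1.002767305118302 28.2
```

View pics/p15.png

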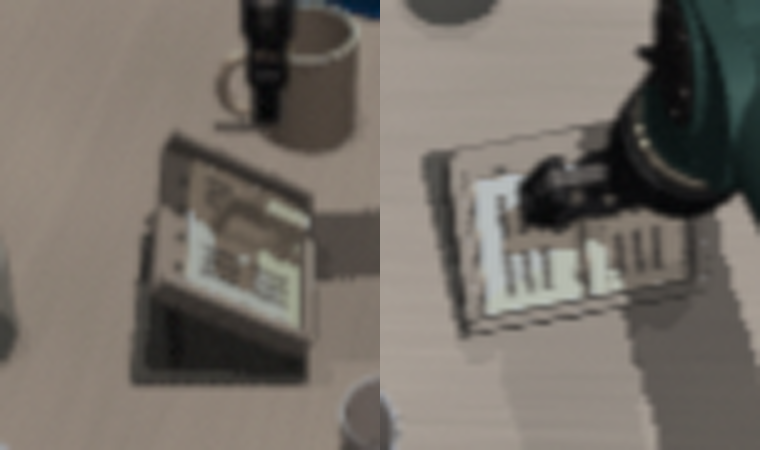

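```bash
cat > c1.py <<'E'
from tw import *
gl=(.6791,-.0232,.9796-np.pi)
s=state(); x=np.array(s['position']); 
a=off(goal_flat(gl,.036+.12)); a0=off(goal_flat(gl,.036)); a2=off(goal_flat(gl,.036+.18))
# split turn: yaw .213 -> +? to .98+pi via increasing yaw
p=off(goal_tray('large',.06,0,.036)); R,o=T_stand(ST['large']); n=R[:,2]
B=Ro.from_matrix(p[1])*Ro.from_euler('z',np.pi)
q=chain([(x+[0,0,.03],Rv(.213+1.3),9),(x+[.05,.1,.03],Rv(.213+2.6),9),(a[0],Rv(.9796+np.pi),12),(a0[0],a0[1],7),(a2[0],a2[1],8)])
Rm=Rv(1.0+np.pi)
q=chain([(np.array([.60,.12,.25]),Rv(.35+np.pi),12),(p[0]+n*.12+[0,0,.03],B,16),(p[0]+n*.005,B,8)],q)
E
python3 c1.py
```

```text
t 28.2
9 x [0.0,0.0,-0.33,0.04,-0.01,-8.27] | end [ 0.548 -0.275  0.182] q [ 1.14  0.75 -1.18  1.85  0.78  1.11 -0.39] ikerr 0.0 spd% 40 marg 0.09
9 x [0.74,1.11,-0.0,0.0,0.0,-8.27] | end [ 0.598 -0.175  0.182] q [ 0.98  0.81 -1.26  1.82  0.84  1.17  0.68] ikerr 0.0 spd% 40 marg 0.01
12 x [-1.06,1.12,0.69,0.0,0.0,-6.25] | end [ 0.679 -0.023  0.099] q [ 0.68  1.01 -1.27  1.75  1.04  1.22  1.66] ikerr 0.0 spd% 28 marg 0.0
7 x [0.0,-0.0,1.72,-0.0,0.0,0.0] | end [ 0.679 -0.023 -0.021] q [ 0.63  1.14 -1.15  1.79  1.19  1.1   1.58] ikerr 0.0 spd% 7 marg 0.02
8 x [0.0,-0.0,-2.25,-0.0,0.0,0.0] | end [ 0.679 -0.023  0.159] q [ 0.68  0.91 -1.26  1.71  0.92  1.24  1.74] ikerr 0.0 spd% 14 marg 0.01
12 x [-0.26,1.36,-0.76,-0.0,0.0,3.01] | end [0.6  0.12 0.25] q [ 0.51  0.67 -1.22  1.78  0.68  1.19  1.  ] ikerr 0.0 spd% 21 marg 0.01
16 x [0.37,1.34,0.36,0.59,-1.81,2.2] | end [0.547 0.324 0.175] q [-0.27  0.56 -0.81  2.07  1.24  0.96 -0.6 ] ikerr 0.0 spd% 38 marg 0.05
8 x [0.19,-0.0,1.75,0.0,-0.0,0.0] | end [0.601 0.309 0.046] q [-0.29  0.78 -0.68  2.07  1.54  0.9  -0.8 ] ikerr 0.0 spd% 12 marg 0.43
```

```bash
cat > c2.py <<'E'
from tw import *
s=state(); x=np.array(s['position']); q0=np.array(s['qpos'])
def pick(h,f):  # tool tilted by f*30deg (body leaning toward grate +x)
    R=Ro.from_euler('z',.9796+h*np.pi)*Ro.from_euler('y',np.radians(30*f)); Q=R*Ro.from_matrix(np.diag([1,-1,-1.]))
    g=np.array([.6791,-.0232,.036]); return g+Q.apply([0,0,GD+.0385]),Q   # assume tool-length bias
def place(f,B):
    R,o=T_stand(ST['large']); Q=Ro.from_matrix(R)*Ro.from_euler('y',np.radians(30*f))*Ro.from_matrix(np.diag([1,-1,-1.]))
    if B: pass
    return o+R@np.array([.06,0,.036])+Q.apply([0,0,GD+.0385]),Q
for f in(0,.5,1):
  for h in(0,1):
    print('f',f,'h',h)
    px,pQ=pick(h,f) if h==0 else pick(1,f)
    # with h=1 the grate x is reversed; placing keeps grate x = tray x
    lx,lQ=place(f,0)
    yaw=.213
    if h==0: q=chain([(x+[.06,.12,.06],Rv(.6),8),(px+[0,0,.12],pQ,12),(px,pQ,6),(px+[0,0,.16],pQ,6)],q0)
    else: q=chain([(x+[0,0,.03],Rv(.213-1.0),9),(px+[0,0,.12],pQ,20),(px,pQ,6),(px+[0,0,.16],pQ,6)],q0)
    q=chain([(np.array([.62,.14,.22]),Ro.concatenate([pQ,lQ]).mean(),14),(lx+[0,0,.10],lQ,14),(lx,lQ,7)],q)
E
python3 c2.py
```

```text
f 0 h 0
8 x [1.26,-1.12,-0.75,0.03,-0.03,-2.76] | end [ 0.608 -0.155  0.213] q [ 0.82  0.62 -0.97  1.79  0.59  1.05 -1.34] ikerr 0.0 spd% 7 marg 0.3
12 x [1.2,-0.38,0.95,0.0,0.0,-1.81] | end [ 0.679 -0.023  0.098] q [ 0.54  0.83 -0.94  1.76  0.79  0.98 -1.3 ] ikerr 0.0 spd% 10 marg 0.3
6 x [-0.0,0.01,1.99,0.0,0.0,-0.01] | end [ 0.679 -0.023 -0.021] q [ 0.48  0.96 -0.82  1.8   0.94  0.83 -1.41] ikerr 0.0 spd% 9 marg 0.35
6 x [-0.0,-0.0,-2.66,0.0,0.0,0.0] | end [ 0.679 -0.023  0.139] q [ 0.56  0.78 -0.97  1.73  0.74  1.04 -1.26] ikerr 0.0 spd% 12 marg 0.3
14 x [0.49,-1.15,-0.59,-0.67,0.93,2.52] | end [0.62 0.14 0.22] q [ 0.29  0.46 -0.85  1.98  0.73  0.71 -2.2 ] ikerr 0.0 spd% 24 marg 0.3
14 x [-0.09,-1.21,0.45,-0.68,0.92,2.51] | end [0.623 0.302 0.147] q [-1.09  0.58  0.51  2.04  0.53  0.32 -3.03] ikerr 0.0 spd% 105 marg 0.01
7 x [-0.72,0.0,1.24,0.01,0.0,0.0] | end [0.623 0.302 0.047] q [-1.13  0.78  0.58  2.08  0.49  0.1  -3.09] ikerr 0.0 spd% 12 marg 0.0
f 0 h 1
9 x [0.0,0.0,-0.33,0.01,-0.04,6.38] | end [ 0.549 -0.275  0.182] q [ 0.82  0.52 -0.6   1.86  0.38  0.87 -2.33] ikerr 0.0 s
[... 4052 characters left out ...]
 marg 0.0
6 x [1.0,0.01,1.74,-0.01,-0.0,0.01] | end [ 0.695  0.001 -0.014] q [ 0.5   0.87 -0.5   1.96 -0.57  0.2  -2.98] ikerr 0.0 spd% 14 marg 0.02
6 x [-1.33,-0.0,-2.31,0.0,-0.0,-0.0] | end [0.695 0.001 0.146] q [ 0.4   0.59 -0.34  1.92 -0.62  0.5  -3.07] ikerr 0.0 spd% 19 marg 0.02
14 x [-1.09,0.66,-0.16,-1.0,0.73,-3.75] | end [0.62  0.139 0.22 ] q [ 0.13  0.45 -0.37  1.86 -0.17  0.78 -2.86] ikerr 0.0 spd% 12 marg 0.02
14 x [-0.93,-0.7,0.78,-1.01,0.73,-3.75] | end [0.595 0.309 0.138] q [-0.28  0.61 -0.4   1.77  0.31  0.83 -2.67] ikerr 0.0 spd% 12 marg 0.25
7 x [-0.0,-0.01,1.42,0.0,0.0,-0.01] | end [0.595 0.31  0.039] q [-0.32  0.73 -0.34  1.82  0.37  0.66 -2.73] ikerr 0.0 spd% 8 marg 0.36
```

```bash
python3 -m inch '[[0.6,-0.6,-0.75,0,0,-2.76,1],[1.26,-1.12,-0.75,0,0,-2.76,1],[1.26,-1.12,-0.75,0,0,-2.76,1],[1.26,-1.12,-0.75,0,0,-2.76,1],[1.26,-1.12,-0.75,0,0,-2.76,1],[1.26,-1.12,-0.75,0,0,-2.76,1],[1.26,-1.12,-0.75,0,0,-2.76,1],[1.26,-1.12,-0.75,0,0,-2.76,1]]'; python3 -m inch '[[0,0,0,0,0,0,1]]'; cat > c3.py <<'E'
from tw import *
def pick(h,f,lift=0):
    R=Ro.from_euler('z',.9796+h*np.pi)*Ro.from_euler('y',np.radians(30*f)); Q=R*Ro.from_matrix(np.diag([1,-1,-1.]))
    g=np.array([.6791,-.0232,.036+lift]); return g+Q.apply([0,0,GD+.0385]),Q
E
python3 - <<'E'
from c3 import *
px,pQ=pick(0,1,.10)
chain([(px,pQ,12)])
E
```

```text
time_s: 29.0
position: [0.6014, -0.16, 0.2103]
tcp_rot: [0.001, 0.955, 0.298, 0.0]
ft_force: [0.3, 0.2, 0.6]
opening: 0.997
time_s: 29.1
position: [0.6027, -0.1572, 0.2116]
tcp_rot: [0.0, 0.954, 0.299, 0.002]
ft_force: [0.0, 0.2, 0.6]
opening: 1.002
t 29.1
12 x [1.24,-0.34,0.78,-0.45,-2.49,-1.74] | end [ 0.663 -0.047  0.086] q [ 0.25  0.93 -0.76  1.57  0.85  1.47 -1.39] ikerr 0.0 spd% 24 marg 0.31
```

```bash
python3 -m inch '[[1.24,-0.34,0.4,-0.45,-2.49,-1.74,1],[1.24,-0.34,0.6,-0.45,-2.49,-1.74,1],[1.24,-0.34,0.78,-0.45,-2.49,-1.74,1],[1.24,-0.34,0.78,-0.45,-2.49,-1.74,1],[1.24,-0.34,0.78,-0.45,-2.49,-1.74,1],[1.24,-0.34,0.78,-0.45,-2.49,-1.74,1],[1.24,-0.34,0.78,-0.45,-2.49,-1.74,1],[1.24,-0.34,0.78,-0.45,-2.49,-1.74,1],[1.24,-0.34,0.78,-0.45,-2.49,-1.74,1],[1.24,-0.34,0.78,-0.45,-2.49,-1.74,1]]'; python3 -m inch '[[1.24,-0.34,0.78,-0.45,-2.49,-1.74,1],[0.7,-0.2,0.5,-0.45,-2.49,-1.74,1],[0,0,0,0,0,0,1],[0,0,0,0,0,0,1]]';python3 lg.py; cat > c4.py <<'E'
from c3 import *
from ov import *
import sys
im=camera('side'); im1=camera('top'); s=state(); x=np.array(s['position']);R=rot(s['tcp_rot']).as_matrix()
px,pQ=pick(0,1,0); delta((px,pQ.as_matrix()))
it=on_flat((.6791,-.0232,.9796),.11,.18)
def mk(t,c,yy=.05):
    return [(np.array([t+R[:,1]*k*yy-R[:,2]*b for b in(0,.03)]),c) for k in(1,-1)]
A=x-R[:,2]*(.0385+.013); B=x+[0,0,.0385]-R[:,2]*.013
it+=mk(A,(0,255,255))+mk(B,(255,128,0))
o=[]
for n,i in(('side',im),('top',im1)):
    u=proj(n,[.6791,-.0232,.06])[0].astype(int); o.append(draw(i,n,(u[0]-40,u[1]-50),(80,90),5 if 0 else 5,it))
cv2.imwrite('pics/'+sys.argv[1],np.hstack(o)[:,:,::-1])
E
python3 c4.py p16.png
```

```text
time_s: 30.1
position: [0.658, -0.0686, 0.114]
tcp_rot: [0.102, 0.877, 0.428, -0.194]
ft_force: [1.2, 0.2, 0.5]
opening: 1.003
time_s: 30.5
position: [0.6607, -0.056, 0.0944]
tcp_rot: [0.121, 0.854, 0.451, -0.231]
ft_force: [0.1, -0.4, 0.2]
opening: 0.997
30.5 q [ 0.262  0.917 -0.762  1.567  0.846  1.479 -1.378] pos [ 0.661 -0.056  0.094] F [ 0.1 -0.4  0.2]
[[0.487, 0.826, -0.286], [0.714, -0.564, -0.415], [-0.504, -0.002, -0.864]]
t 30.6 pos [ 0.6611 -0.0569  0.0954] F [ 0.6  0.3 -0. ] op 0.997
goal [ 0.6632 -0.0469 -0.0135] dworld [ 0.0021  0.01   -0.1089] 
 turn tool deg [-0.33  0.19 -0.46] 
 shift now-axes cm [ 6.29 -0.38  8.94]  shift goal-axes cm [ 6.27 -0.38  8.96]
```

View pics/p16.png

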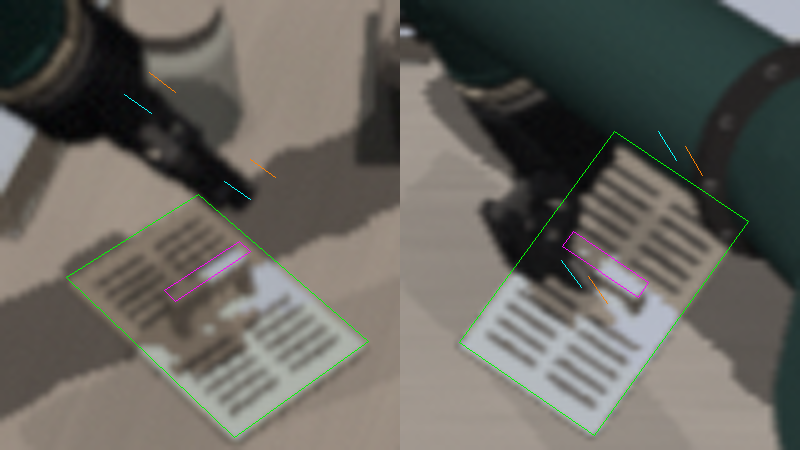

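```bash
python3 -m inch '[[0.6,-0.38,0.7,-0.33,0.19,-0.46,1],[1.1,0,1.6,0,0,0,1],[1.2,0,1.75,0,0,0,1],[1.2,0,1.75,0,0,0,1],[0.9,0,1.3,0,0,0,1],[0.5,0,0.7,0,0,0,1],[0.2,0,0.3,0,0,0,1],[0,0,0,0,0,0,1],[0,0,0,0,0,0,1]]'; python3 c4.py p17.png
```

```text
time_s: 31.5
position: [0.6631, -0.0454, -0.0033]
tcp_rot: [0.122, 0.852, 0.456, -0.228]
ft_force: [-0.4, 0.0, -0.5]
opening: 0.998
t 31.6 pos [ 0.6632 -0.0455 -0.003 ] F [0.4 0.3 0.9] op 1.0
goal [ 0.6632 -0.0469 -0.0135] dworld [-0.     -0.0014 -0.0105] 
 turn tool deg [ 0.04 -0.07  0.11] 
 shift now-axes cm [0.42 0.08 0.97]  shift goal-axes cm [0.42 0.08 0.97]
```

View pics/p17.png

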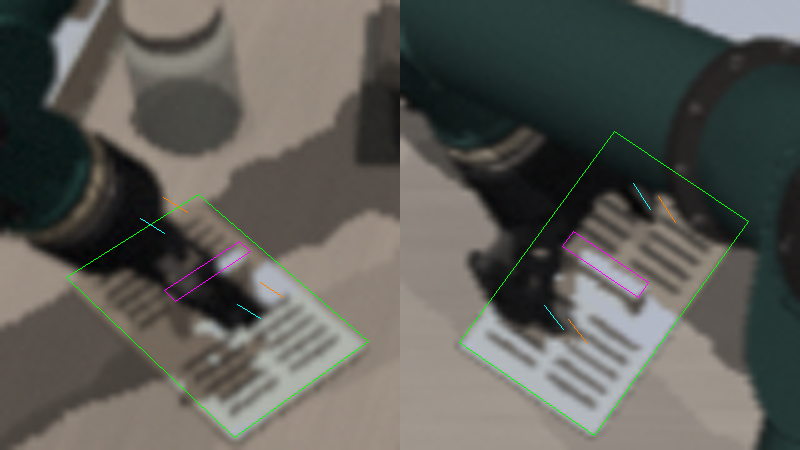

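```bash
python3 -m inch '[[0.2,0.08,0.45,0,0,0,1],[0.15,0,0.35,0,0,0,1],[0.07,0,0.15,0,0,0,1],[0,0,0,0,0,0,1],[0,0,0,0,0,0,1]]'; python3 - <<'E'
from c3 import *
px,pQ=pick(0,1,0); delta((px,pQ.as_matrix()))
E
python3 -m inch '[[0,0,0,0,0,0,0],[0,0,0,0,0,0,-1],[0,0,0,0,0,0,-1],[0,0,0,0,0,0,-1],[0,0,0,0,0,0,-1],[0,0,0,0,0,0,-1],[0,0,0,0,0,0,-1]]'; python3 lg.py
```

```text
time_s: 32.1
position: [0.6625, -0.0471, -0.0144]
tcp_rot: [0.121, 0.852, 0.456, -0.229]
ft_force: [0.2, -0.5, -1.1]
opening: 0.999
t 32.1 pos [ 0.6625 -0.0471 -0.0144] F [ 0.2 -0.5 -1.1] op 0.999
goal [ 0.6632 -0.0469 -0.0135] dworld [0.0007 0.0001 0.0008] 
 turn tool deg [-0.02  0.    0.16] 
 shift now-axes cm [ 0.    0.05 -0.1 ]  shift goal-axes cm [ 0.    0.05 -0.1 ]
time_s: 32.8
position: [0.6629, -0.0468, -0.0141]
tcp_rot: [0.121, 0.852, 0.456, -0.228]
ft_force: [1.5, 1.2, 0.9]
opening: 0.131
32.8 q [ 0.226  1.046 -0.716  1.584  0.93   1.37  -1.457] pos [ 0.663 -0.047 -0.014] F [1.5 1.2 0.9]
[[0.481, 0.832, -0.278], [0.721, -0.555, -0.415], [-0.499, -0.001, -0.866]]
```

```bash
python3 -m inch '[[-0.25,0,-0.43,0,0,0,-1],[-0.5,0,-0.87,0,0,0,-1],[-0.9,0,-1.56,0,0,0,-1],[-1.2,0,-2.08,0,0,0,-1],[-1.3,0,-2.25,0,0,0,-1],[-1.3,0,-2.25,0,0,0,-1],[-1.3,0,-2.25,0,0,0,-1],[-1,0,-1.73,0,0,0,-1],[-0.5,0,-0.87,0,0,0,-1],[0,0,0,0,0,0,-1]]'; cat > c5.py <<'E'
from c3 import *
def place(dx,dy,lift,dz=0):
    R,o=T_stand(ST['large']); Q=Rv(ST['large'][2])
    return o+R@np.array([.055+dx,dy,.036+dz])+Q.apply([0,0,GD+.0385])+[0,0,lift],Q
E
python3 - <<'E'
from c5 import *
s=state(); R0=rot(s['tcp_rot']); print(s['position'],s['opening'],s['ft_force'])
lx,lQ=place(.008,0,.12)
chain([(np.array([.62,.12,.21]),Ro.concatenate([R0,lQ]).mean(),14),(lx,lQ,16),(lx-[0,0,.08],lQ,7)])
im=camera('side');cv2.imwrite('pics/p18.png',cv2.resize(im[120:270,180:360],(720,600),interpolation=cv2.INTER_CUBIC)[:,:,::-1])
E
```

```text
time_s: 33.8
position: [0.6636, -0.0469, 0.1526]
tcp_rot: [0.122, 0.852, 0.455, -0.227]
ft_force: [-0.2, -0.1, -2.3]
opening: 0.128
[ 0.66359135 -0.04688697  0.15264601] 0.12809750970976386 [-0.17197785 -0.08756245 -2.26535888]
t 33.8
14 x [0.3,-1.1,-0.64,0.67,0.92,2.52] | end [0.62 0.12 0.21] q [ 0.18  0.7  -0.8   1.6   0.52  1.36 -1.99] ikerr 0.0 spd% 15 marg 0.46
16 x [-0.05,-1.23,0.24,0.59,0.8,2.2] | end [0.598 0.309 0.161] q [-0.11  0.64 -0.67  1.74  0.48  0.93 -2.82] ikerr 0.0 spd% 17 marg 0.27
7 x [-0.0,-0.01,1.15,0.0,0.01,0.01] | end [0.598 0.31  0.081] q [-0.15  0.73 -0.61  1.79  0.56  0.8  -2.89] ikerr 0.0 spd% 6 marg 0.2
```

View pics/p18.png

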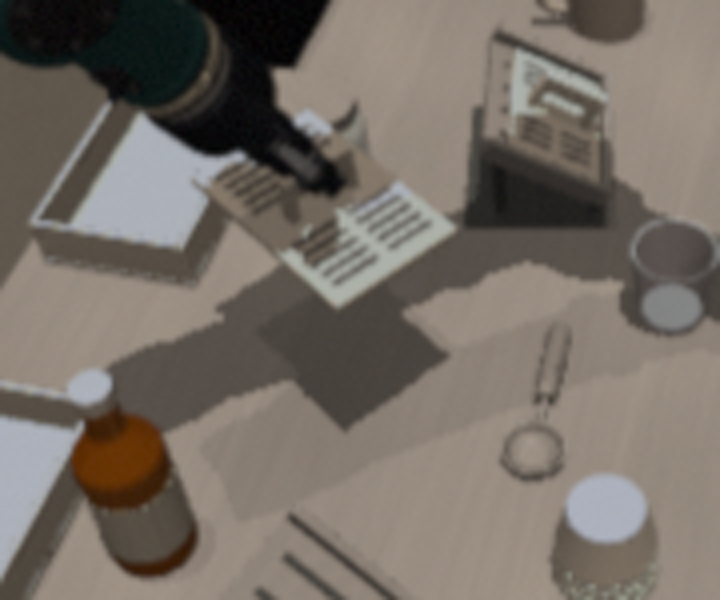

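```bash
python3 - <<'E'
from c5 import *
s=state(); R0=rot(s['tcp_rot'])
lx,lQ=place(.008,0,.15)
chain([(np.array([.59,.12,.245]),Ro.concatenate([R0,lQ]).mean(),14),(lx,lQ,16)])
E
```

```text
t 33.85
14 x [0.04,-1.23,-0.82,0.67,0.92,2.52] | end [0.589 0.12  0.245] q [ 0.19  0.63 -0.83  1.64  0.47  1.38 -1.99] ikerr 0.0 spd% 15 marg 0.44
16 x [0.15,-1.22,0.25,0.59,0.81,2.21] | end [0.598 0.309 0.19 ] q [-0.1   0.61 -0.68  1.71  0.45  0.98 -2.8 ] ikerr 0.0 spd% 16 marg 0.29
```

```bash
python3 -m inch '[[0.04,-0.8,-1,0.67,0.92,2.52,-1],[0.04,-1.23,-1.2,0.67,0.92,2.52,-1],[0.04,-1.23,-1.2,0.67,0.92,2.52,-1],[0.04,-1.23,-1,0.67,0.92,2.52,-1],[0.04,-1.23,-0.8,0.67,0.92,2.52,-1],[0.04,-1.23,-0.8,0.67,0.92,2.52,-1],[0.04,-1.23,-0.8,0.67,0.92,2.52,-1],[0.04,-1.23,-0.8,0.67,0.92,2.52,-1],[0.04,-1.23,-0.8,0.67,0.92,2.52,-1],[0.04,-1.23,-0.8,0.67,0.92,2.52,-1]]'; python3 -m inch '[[0.04,-1.23,-0.8,0.67,0.92,2.52,-1],[0.04,-1.23,-0.6,0.67,0.92,2.52,-1],[0.04,-1.23,-0.5,0.67,0.92,2.52,-1],[0.04,-1.23,-0.4,0.67,0.92,2.52,-1]]'; python3 - <<'E'
from c5 import *
lx,lQ=place(.008,0,.12)
chain([(lx,lQ,17)])
E
```

```text
time_s: 34.85
position: [0.6072, 0.0703, 0.2248]
tcp_rot: [0.082, 0.951, 0.252, -0.156]
ft_force: [0.8, 0.1, -1.6]
opening: 0.13
time_s: 35.25
position: [0.5923, 0.1196, 0.2421]
tcp_rot: [0.065, 0.976, 0.167, -0.123]
ft_force: [-0.1, -0.7, -1.8]
opening: 0.126
t 35.25
17 x [0.14,-1.17,0.4,0.56,0.77,2.07] | end [0.597 0.31  0.16 ] q [-0.12  0.64 -0.66  1.74  0.47  0.93 -2.82] ikerr 0.0 spd% 16 marg 0.27
```

```bash
python3 -m inch '[[0.14,-1.17,0.1,0.56,0.77,2.07,-1],[0.14,-1.17,0.1,0.56,0.77,2.07,-1],[0.14,-1.17,0.1,0.56,0.77,2.07,-1],[0.14,-1.17,0.1,0.56,0.77,2.07,-1],[0.14,-1.17,0.1,0.56,0.77,2.07,-1],[0.14,-1.17,0.3,0.56,0.77,2.07,-1],[0.14,-1.17,0.3,0.56,0.77,2.07,-1],[0.14,-1.17,0.4,0.56,0.77,2.07,-1],[0.14,-1.17,0.4,0.56,0.77,2.07,-1],[0.14,-1.17,0.4,0.56,0.77,2.07,-1]]'; python3 -m inch '[[0.14,-1.17,0.4,0.56,0.77,2.07,-1],[0.14,-1.17,0.4,0.56,0.77,2.07,-1],[0.14,-1.17,0.4,0.56,0.77,2.07,-1],[0.14,-1.17,0.4,0.56,0.77,2.07,-1],[0.14,-1.17,0.4,0.56,0.77,2.07,-1],[0.14,-1.17,0.4,0.56,0.77,2.07,-1],[0.14,-0.8,0.4,0.56,0.77,2.07,-1],[0,0,0,0,0,0,-1],[0,0,0,0,0,0,-1]]'; python3 - <<'E'
from c5 import *
lx,lQ=place(.008,0,.04)
chain([(lx,lQ,10)]); delta((lx,lQ.as_matrix()))
E
```

```text
time_s: 36.25
position: [0.5811, 0.2334, 0.2073]
tcp_rot: [0.028, 0.998, -0.013, -0.052]
ft_force: [-0.2, 0.4, -2.0]
opening: 0.132
time_s: 37.15
position: [0.5993, 0.3084, 0.1769]
tcp_rot: [0.001, 0.99, -0.138, -0.001]
ft_force: [0.5, -0.4, -1.0]
opening: 0.132
t 37.15
10 x [-0.02,-0.01,0.96,0.01,0.01,0.02] | end [0.598 0.31  0.081] q [-0.15  0.73 -0.6   1.79  0.55  0.8  -2.88] ikerr 0.0001 spd% 5 marg 0.21
t 37.15 pos [0.5993 0.3084 0.1769] F [ 0.5 -0.4 -1. ] op 0.132
goal [0.5976 0.3094 0.0805] dworld [-0.0017  0.0011 -0.0964] 
 turn tool deg [0.1  0.07 0.16] 
 shift now-axes cm [-0.18 -0.08  9.64]  shift goal-axes cm [-0.19 -0.06  9.64]
```

```bash
python3 -m inch '[[-0.18,-0.08,1,0,0,0.16,-1],[0,0,2,0,0,0,-1],[0,0,2.3,0,0,0,-1],[0,0,2,0,0,0,-1],[0,0,1.3,0,0,0,-1],[0,0,0.7,0,0,0,-1],[0,0,0.3,0,0,0,-1],[0,0,0,0,0,0,-1],[0,0,0,0,0,0,-1]]'; cat > c6.py <<'E'
from c5 import *
from ov import *
import sys
im=camera('side'); im1=camera('top')
lx,lQ=place(.008,0,0); delta((lx,lQ.as_matrix()))
d=np.array(state()['position'])-lx
it=tray_items('large')+[(q+d,c) for q,c in on_tray('large',.11,.18,.063,0)]
if len(sys.argv)>2: it=[]
cv2.imwrite('pics/'+sys.argv[1],np.hstack([draw(im,'side',(200,235),(95,105),4,it),draw(im1,'top',(185,115),(95,105),4,it)])[:,:,::-1])
E
python3 c6.py p19.png
```

```text
time_s: 38.05
position: [0.5994, 0.3112, 0.0833]
tcp_rot: [-0.001, 0.99, -0.14, 0.001]
ft_force: [0.3, -0.4, -1.5]
opening: 0.127
t 38.15 pos [0.5994 0.3112 0.0834] F [ 0.4  0.  -1.7] op 0.132
goal [0.5976 0.3094 0.0405] dworld [-0.0017 -0.0017 -0.0429] 
 turn tool deg [-0.14 -0.12 -0.06] 
 shift now-axes cm [-0.13  0.22  4.29]  shift goal-axes cm [-0.12  0.21  4.29]
```

View pics/p19.png

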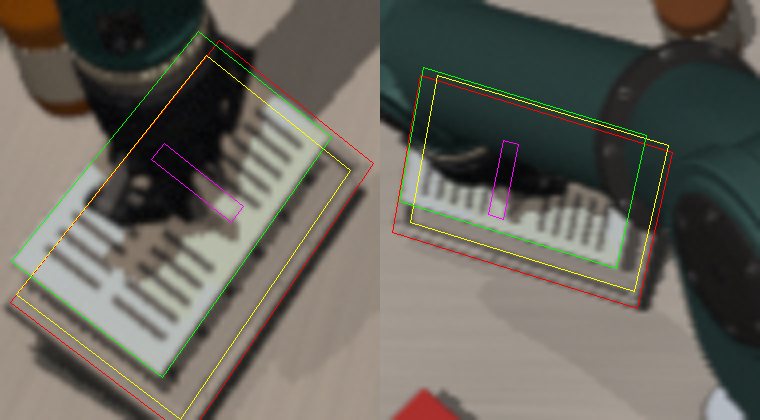

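```bash
python3 -m inch '[[-0.12,0.2,0.6,0,0,0,-1],[0,0,1,0,0,0,-1],[0,0,1,0,0,0,-1],[0,0,0.6,0,0,0,-1],[0,0,0.3,0,0,0,-1],[0,0,0,0,0,0,-1],[0,0,0,0,0,0,-1]]'; python3 c6.py p20.png raw
```

```text
time_s: 38.85
position: [0.5973, 0.3094, 0.0474]
tcp_rot: [-0.001, 0.99, -0.14, 0.001]
ft_force: [-0.4, 0.1, -1.8]
opening: 0.134
t 38.95 pos [0.5974 0.3094 0.0478] F [-0.2  0.3 -1.6] op 0.13
goal [0.5976 0.3094 0.0405] dworld [ 0.0002  0.     -0.0073] 
 turn tool deg [-0.1  -0.08 -0.05] 
 shift now-axes cm [ 0.02 -0.01  0.73]  shift goal-axes cm [ 0.02 -0.01  0.73]
```

View pics/p20.png

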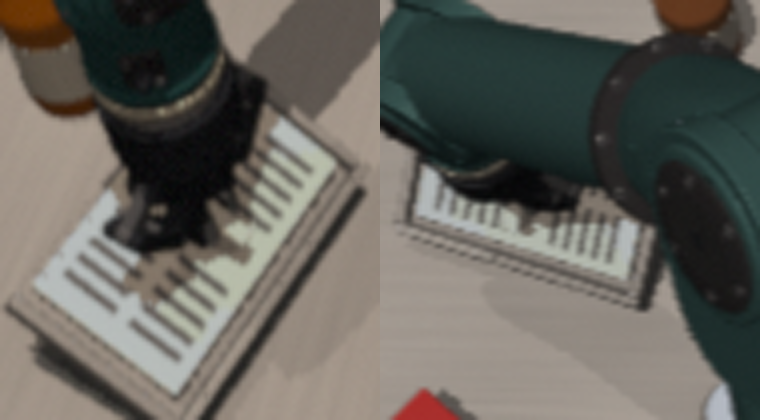

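```bash
python3 -m inch '[[0,0,0.3,0,0,0,-1],[0,0,0,0,0,0,-1]]'; python3 -m inch '[[0,0,0.3,0,0,0,-1],[0,0,0,0,0,0,-1]]';python3 -m inch '[[0,0,0.15,0,0,0,-1],[0,0,0,0,0,0,-1]]'
```

```text
time_s: 39.15
position: [0.597, 0.3089, 0.0442]
tcp_rot: [-0.0, 0.99, -0.14, 0.0]
ft_force: [-0.8, -0.7, -1.0]
opening: 0.13
time_s: 39.35
position: [0.5969, 0.3088, 0.0409]
tcp_rot: [-0.0, 0.99, -0.14, 0.0]
ft_force: [-0.1, -0.3, -1.5]
opening: 0.128
time_s: 39.55
position: [0.597, 0.309, 0.0396]
tcp_rot: [-0.0, 0.99, -0.14, 0.0]
ft_force: [0.0, -0.2, -1.9]
opening: 0.128
```

```bash
python3 -m inch '[[0,0,0.15,0,0,0,-1],[0,0,0,0,0,0,-1]]'; python3 -m inch '[[0,0,0.15,0,0,0,-1],[0,0,0,0,0,0,-1]]';python3 -m inch '[[0,0,0.1,0,0,0,-1],[0,0,0,0,0,0,-1]]'
```

```text
time_s: 39.75
position: [0.5971, 0.3093, 0.0385]
tcp_rot: [-0.001, 0.99, -0.14, 0.001]
ft_force: [0.3, 0.3, -0.8]
opening: 0.135
time_s: 39.95
position: [0.597, 0.3096, 0.0382]
tcp_rot: [-0.0, 0.99, -0.14, 0.001]
ft_force: [-2.4, -1.6, 7.4]
opening: 0.131
time_s: 40.15
position: [0.5969, 0.3096, 0.0382]
tcp_rot: [-0.0, 0.99, -0.14, 0.001]
ft_force: [-3.6, -1.6, 11.7]
opening: 0.128
```

```bash
python3 -m inch '[[-0.26,0,0.12,0,0,0,-1],[0,0,0,0,0,0,-1]]'; python3 -m inch '[[-0.26,0,0.15,0,0,0,-1],[0,0,0,0,0,0,-1]]';python3 -m inch '[[-0.17,0,0.1,0,0,0,-1],[0,0,0,0,0,0,-1]]'; python3 -m inch '[[-0.17,0,0.1,0,0,0,-1],[0,0,0,0,0,0,-1]]'
```

```text
time_s: 40.35
position: [0.5945, 0.3114, 0.0366]
tcp_rot: [-0.001, 0.99, -0.14, 0.001]
ft_force: [-1.5, -0.4, 7.7]
opening: 0.127
time_s: 40.55
position: [0.5921, 0.3124, 0.0351]
tcp_rot: [-0.002, 0.99, -0.14, 0.001]
ft_force: [-1.9, 0.1, 7.2]
opening: 0.129
time_s: 40.75
position: [0.5921, 0.3125, 0.035]
tcp_rot: [-0.002, 0.99, -0.14, 0.002]
ft_force: [-1.5, -0.5, 11.1]
opening: 0.129
time_s: 40.95
position: [0.5922, 0.3125, 0.0349]
tcp_rot: [-0.002, 0.99, -0.141, 0.003]
ft_force: [0.1, -2.6, 15.4]
opening: 0.129
```

```bash
python3 -m inch '[[0,0,-0.1,0,0,0,-0.6],[0,0,0,0,0,0,-0.4],[0,0,0,0,0,0,0],[0,0,0,0,0,0,1],[0,0,0,0,0,0,1],[0,0,0,0,0,0,1],[0,0,-1,0,0,0,1],[0,0,-2,0,0,0,1],[0,0,-3,0,0,0,1],[0,0,-3,0,0,0,1]]'; python3 -m inch '[[0,0,-3,0,0,0,1],[0,1.5,-3,0,0,0,1],[-1,2.5,-2,0,0,0,1],[-2,3,0,0,0,0,1],[-2,3,0,0,0,0,1],[-2,3,0,0,0,0,1],[-2,2,0,0,0,0,1],[-1,1,0,0,0,0,1],[0,0,0,0,0,0,1]]'; python3 - <<'E'
from h import *
im=camera('side'); im1=camera('top'); s=state();print(s['position'],s['qpos'].round(2),s['time_s'])
cv2.imwrite('pics/p21s.png',im[:,:,::-1]);cv2.imwrite('pics/p21t.png',im1[:,:,::-1])
E
```

```text
time_s: 41.95
position: [0.5884, 0.3114, 0.1234]
tcp_rot: [-0.0, 0.99, -0.14, 0.0]
ft_force: [0.2, 0.1, 0.5]
opening: 1.001
time_s: 42.85
position: [0.4469, 0.1845, 0.2023]
tcp_rot: [0.0, 0.99, -0.14, 0.001]
ft_force: [0.6, 0.4, 0.6]
opening: 1.006
[0.44973132 0.18646211 0.20263441] [ 0.12  0.36 -0.77  2.1   0.35  0.8  -2.71] 42.95
```

View pics/p21s.png

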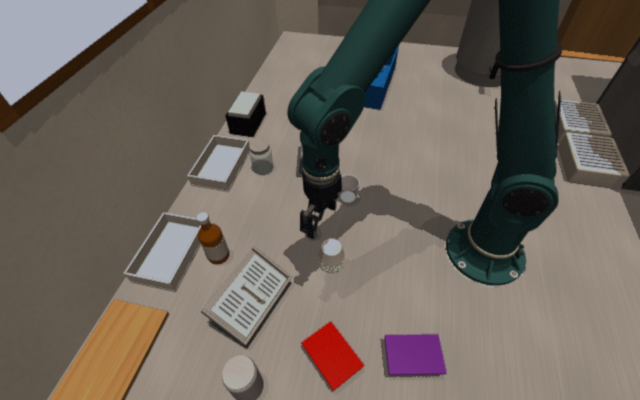

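View pics/p21t.png

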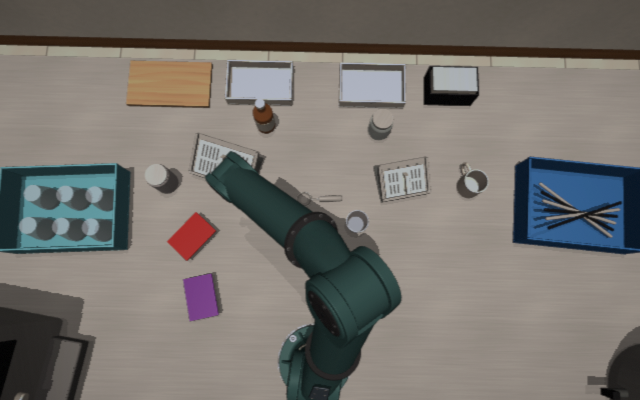

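```bash
python3 - <<'E'
import cv2,numpy as np
a=cv2.imread('pics/p21s.png')[240:350,190:300];b=cv2.imread('pics/p21t.png')[145:210,365:440]
cv2.imwrite('pics/c1.png',np.hstack([cv2.resize(a,(400,400),interpolation=cv2.INTER_CUBIC),cv2.resize(b,(400,347),interpolation=cv2.INTER_CUBIC)[:347] if 0 else cv2.copyMakeBorder(cv2.resize(b,(400,347),interpolation=cv2.INTER_CUBIC),0,53,0,0,cv2.BORDER_CONSTANT)]))
E
python3 -m inch '[[0,1.5,0,0,0,0,1],[0,2.5,0,0,0,0,1],[0,2.5,0,0,0,0,1],[0,2.5,0,0,0,0,1],[0,2.5,0,0,0,0,1],[0,2.5,0,0,0,0,1],[0,1.5,0,0,0,0,1],[0,0.5,0,0,0,0,1],[0,0,0,0,0,0,1]]'; python3 - <<'E'
from h import *
im1=camera('top'); im=camera('side'); s=state(); print(s['qpos'].round(2))
cv2.imwrite('pics/p22.png',np.hstack([cv2.resize(im1[120:210,180:280],(400,360),interpolation=cv2.INTER_CUBIC),cv2.resize(im[110:200,270:370],(400,360),interpolation=cv2.INTER_CUBIC)])[:,:,::-1])
E
```

```text
time_s: 43.85
position: [0.4054, 0.032, 0.202]
tcp_rot: [-0.001, 0.99, -0.141, 0.001]
ft_force: [-0.0, -0.2, 0.3]
opening: 1.001
[ 0.48  0.24 -0.78  2.25  0.25  0.73 -2.33]
```

View pics/c1.png

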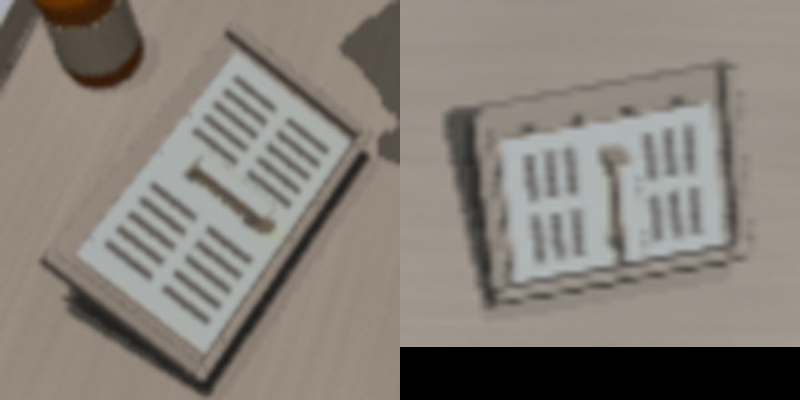

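View pics/p22.png

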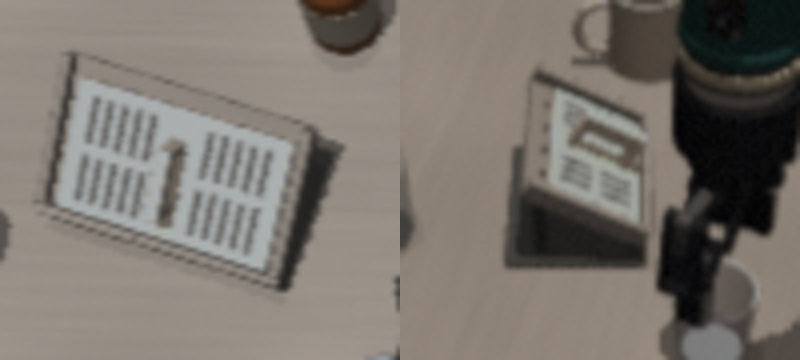

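```bash
python3 - <<'E'
from ov import *
im=cv2.imread('pics/p21s.png')[:,:,::-1]; im1=cv2.imread('pics/p21t.png')[:,:,::-1].copy(); im=im.copy()
it=tray_items('large')+tray_items('small')+on_tray('large',.11,.18,.055,0)+on_tray('small',.09,.13,.045,-.002)
im22=camera('top'); s22=camera('side'); 
w=np.hstack([draw(im,'side',(200,245),(90,95),4,it),draw(im22,'top',(185,125),(90,95),4,it)])
w2=np.hstack([draw(s22,'side',(280,115),(72,55),5,it),draw(im1,'top',(368,148),(72,55),5,it)])
cv2.imwrite('pics/f1.png',w[:,:,::-1]);cv2.imwrite('pics/f2.png',w2[:,:,::-1])
for t in('small_grate','large_grate','small_rest','large_rest'):
    print(t,[(round(float(a['score']),2),np.round(a['point'],1).tolist()) for a in spot_in('top',t)[:3]])
E
```

```text
small_grate [(0.78, [188.1, 234.8]), (0.72, [202.5, 295.3]), (0.6, [403.4, 180.8])]
large_grate [(0.75, [223.0, 162.1]), (0.7, [350.6, 221.9])]
small_rest [(0.58, [404.4, 166.0])]
large_rest [(0.9, [225.3, 143.4])]
```

View pics/f1.png

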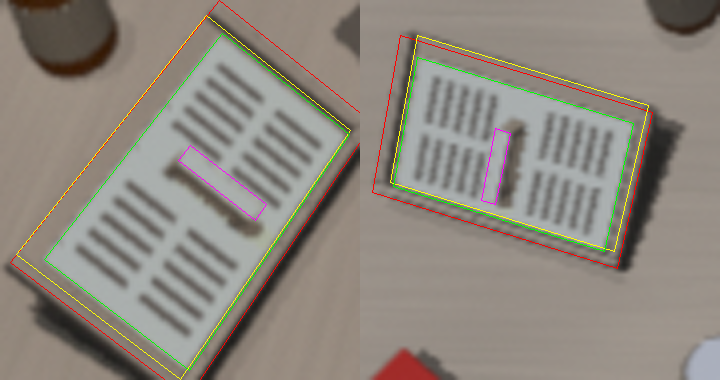

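View pics/f2.png

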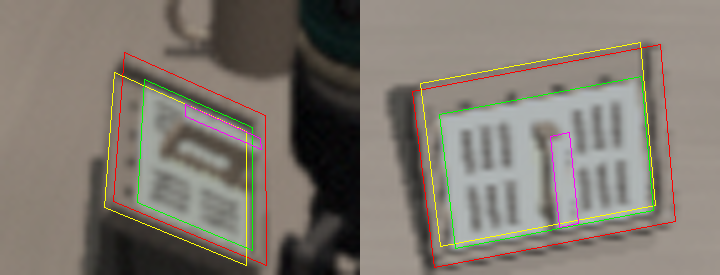

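```bash
python3 -c "
from cell import *
s=state(); print(s['time_s'],s['ft_force']); print(finish_job())"
```

```text
44.25 [-0.50864996 -0.07342293 -0.05444242]
the job is handed in; nothing more can be done
None
```

I moved the small grate from the large stand to the small stand, then put the large grate on the large stand, and handed the job in at 44.25 s. I lowered each grate until it touched the slope, slid it down until it stopped at the lip, and only then released it.

**Last checks**
- **Seating:** in both cameras, the outlines of both grates match the seated poses I worked out: flat, between the side walls, long edge parallel to the lip, handle up. The large grate fits closely. The small grate is within about a pixel (about 3 mm) and sits a few millimetres to one side, inside the walls.
- **Bystanders:** in the last pictures they appear where they started, including the red and purple look-alikes. I compared these by eye only, and the arm hid part of the spoon.
- **Robot:** at hand-in the gripper was open and clear of both stands, with wrist force near zero.

**What went wrong on the way**
- **Fingertips short of the reported TCP:** they turned out to be about 38.5 mm short of it. The first grasp closed above the handle without touching anything. I measured the offset by touching the counter with the closed fingers (about 21 N), and the second grasp held.
- **Wrong tilt early on:** a mistake in my tilt calculation sent the arm into a poor posture, and I backed out and re-planned.
- **Joint limit, possibly over:** during that detour joint 2 read -0.473 against a stated limit of -0.47, which may count as passing its range. Joint 3 came close to its limit without passing it.
- **Force peak:** a fast stop early on showed 61 N at the wrist, with nothing in contact.

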